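# Draw out the ink tray with the pull hook, hang the hook up and change the jars over

### The arm

A 6-joint arm with a two-finger parallel gripper is mounted at the origin on the work surface. World frame = base frame: x ahead of the robot, y to its left, z up, the work surface at z = 0. Lengths are in mm, angles in rad, forces in N, time in s.
With the tool pointing down it reaches from about 425 to 1125 mm from the base axis. Payload 14.9 kg.
Tool frame: the origin (TCP) lies at the very end of the fingers, on their centre line; the grasp point (between the pads) lies 19 mm behind it; z points along the fingers, y is the line along which they close (so a half turn about z gives the same grasp; the last joint's range is limited). The gripper opens to 91 mm and grips with 3 to 60 N. Pads are 32 mm wide; open, the fingers measure 118 mm over their backs; the gripper's body (76 mm by 178 mm) begins 60 mm behind the grasp point.
Start: joints at [1.215, 0.379, 1.734, -0, 1.028, -0.033], TCP at [222.064, 663.856, 187.332] pointing down, gripper open.
Joint ranges: [-2.77, 2.77], [-0.74, 2.19], [0, 2.66], [-1.06, 4.2], [0.31, 2.87], [-3.08, 3.08]. Speed limits (rad/s): [1.89, 1.89, 2.39, 3.14, 3.14, 3.14].

### API

Orientations are given as a 3x3 rotation matrix whose columns are the frame's x, y, z axes.
In Python, from workcell import readout, eyes, r gives the robot as it stands.
- The arm moves only by the tool move_arm, never from a script. Its argument "targets" is text: rows parted by semicolons, each of 7 numbers parted by spaces: the shift along the world's x, y, z in cm, then the turn, a rotation vector about the world's x, y, z in rad, then the opening, from -1 (shut) to 1 (fully open), so that 0 is half open. A call has 1 to 10 rows; each row shifts and turns the commanded pose from where the row before left it; what a row does not reach is not made up. A row lasts 1/8 s, in which the tool goes at most 62.5 mm and 10.7 degrees, less where a joint would pass 70% of its speed; a pose out of reach is approached as far as the arm can. A call with a gripper value outside its range is refused whole. The fingers move at their own pace and stop on an object; "grip_force" is the grip in N (left out, the last holds). Time passes only in rows, so rows that do not move let the fingers close. It gives the time, the measured TCP pose, the force, the opening and the grip force at its end, in the units of the state.
- readout.get_state(): the state, without advancing time (a new reading comes with each control period).
- eyes.camera(name): name is "scene" or "side" or "wrist"; returns a dict with "frame" (480x640x3 uint8, red, green, blue), "fx", "fy", "cx", "cy" (pixels), "pose" (4x4, takes a point from camera to world coordinates); the wrist camera has in their place "tool_from_camera" (4x4, takes a point from camera to tool coordinates, whose origin is the TCP and whose axes are the flange's). Camera axes: x right, y up, looking along -z (the intrinsics and any distortion apply to the point x, -y, -z); pixel columns grow to the right and rows downward; lengths in mm; the calibration is good to about 2 mm. The wrist camera is an equidistant fisheye: a pixel r from the principal point sees the ray r / f radians off the axis. A picture is of the moment at which its call begins: read the wrist's pose just before it. There is no depth.
- r.hand_in(): hands the job in; it is judged then, once.
The state is a dict: "time_s": time; "joint_pos": joint angles; "joint_vel": joint speeds; "tau": joint torques, N m; "tcp_pos": TCP position; "eef_rot": TCP orientation; "ft_force": force on the tool from outside, world axes, zero at the start; "moment": the same for the moment, N m; "gripper_width": opening from 0.0 (shut) to 1.0 (fully open); "grasp_force": force on a finger pad.
Only numpy, scipy, OpenCV 4.12 (cv2) and the standard library are available. Lean on these libraries where they do the work, as an engineer would, in place of code of your own. Each camera call takes 0.05 s, during which the arm holds its last target. There are 200 camera calls.

### The job

Take the pull hook, catch the ring of the tray under the wire drying rack with it and draw the tray right out on the table until all of it is clear of the rack, without touching the tray by hand while it is under the rack. Hang the hook by its eye on the free peg of the peg rack without knocking the tools beside it. Stand the dark solvent jar from the tray in the middle of the cork coaster and every white ink jar that is on the table upright in the tray. Leave everything else where it is.

Things in the scene. Friction and masses are not known exactly. Their poses are not given: they have to be found in the camera images.
- dry_rack: Fixed wire drying rack, left: a roof of steel wires 130 mm above the table on four corner legs (y = -150 and 150, x = 6 and 300 mm), 300 by 300 mm; the table is its floor. Origin on the table at the middle of its open front edge; +x points into the rack, z up. Gaps between the roof wires 44 mm, too narrow for a gripper.
- tray: Loose grey plastic tray, 170 mm deep (x), 200 mm wide (y), 40 mm high, walls and floor 4 mm, about 0.4 kg; starts on the table under the drying rack, its steel pull ring (on its -x side) towards the rack's open front. Origin at the centre of its underside, z up.
- tray_ring (a point): Centre of the opening of the tray's pull ring, a flat level loop of 6 mm rod on the tray's -x wall, 30 mm above its underside. Opening 45 mm (x) by 50 mm (y); this point is 110 mm from the tray's centre along -x, the outer bar 25 mm further. It starts 55 to 95 mm inside the rack's front edge. Axes as the tray's.
- pull_hook: Loose pull hook, 0.18 kg, lies base down. Origin on its underside below the eye, +x to the tip, z up. Wooden handle 24 mm wide (y), 32 high, from x = -130 to -15: grip across y at x = -85 to -105 (the eye bars the gripper nearer). Block 30 x 46 x 32 at x = 0. 9 mm steel shank at z = 36 to x = 130, there turned down to z = 4. Balances near x = 0.
- hook_tip (a point): Lower end of the hook's down-turned tip: (130, 0, 4) mm in the pull hook's frame. The tip is 9 mm thick and reaches 27 mm below the shank.
- hook_eye (a point): Centre of the pull hook's hanging eye: (0, 0, 56) mm in its frame. An upright loop of 8 mm steel rod, its opening facing along the hook's x: 30 mm wide (y), from z = 32 to 80 mm; a peg passes through it along x, above the shank (shank top z = 41 mm).
- peg_rack: Fixed peg rack, right: a wooden bar 250 mm above the table on two posts (y = -170 and 170 mm), with five pegs at y = -110, -55, 0, 55, 110 mm that point to -x (towards the robot). Origin on the table below the free middle peg, z up; bar and posts are at x = 70 mm; below the bar only the hanging tools.
- free_peg (a point): Point on the axis of the free peg, 250 mm above the table, axes as the peg rack's. 8 mm rod along x, from x = 62 (the bar) to -25 mm, where it turns up: its end is at x = -34 and 14 mm above the axis. Hung on it by the eye's top, the hook hangs nearly level, tip along the rack's +x under the bar, hook_eye 20 mm below the axis.
- hung_a (a joint): Swing (rad, 0 = hanging straight, about the rack's x axis) of the scraper on the peg at y = -55 mm of the peg rack: up to 44 mm wide, 16 mm thick, hangs to 138 mm below the peg at the rack's x = 0.
- hung_b (a joint): The same for the small squeegee at y = +55 mm: 40 mm wide, 20 mm thick, hangs to 145 mm below the peg.
- hung_c (a joint): The same for the brush at y = -110 mm: 36 mm wide, hangs to 145 mm below the peg.
- hung_d (a joint): The same for the spreading knife at y = +110 mm: 30 mm wide, hangs to 163 mm below the peg.
- solvent_jar: Loose dark amber glass jar with a black lid, 60 mm diameter (lid 54), 90 mm high, 0.3 kg, bottom-heavy; origin at the centre of its underside, z up. It starts standing in the tray and may slide in it as the tray is drawn.
- coaster: Fixed round cork coaster on the table, 90 mm diameter, 4 mm high; origin at the centre of its underside.
- jar_1: Squat jar, 56 mm diameter (lid 54), 85 mm high; origin at the centre of its underside, z up; 0.25 kg, bottom-heavy. Loose ink jar, white plastic with a white screw lid, starts standing on the table; absent (None from the start) in some runs.
- jar_2: Tall jar, 56 mm diameter (lid 54), 105 mm high; origin at the centre of its underside, z up; 0.25 kg, bottom-heavy. Loose ink jar, white plastic with a white screw lid, starts standing on the table; absent (None from the start) in some runs.
- jar_3: Squat jar, 56 mm diameter (lid 54), 85 mm high; origin at the centre of its underside, z up; 0.25 kg, bottom-heavy. Loose ink jar, white plastic with a white screw lid, starts standing on the table; absent (None from the start) in some runs.
- jar_4: Tall jar, 56 mm diameter (lid 54), 105 mm high; origin at the centre of its underside, z up; 0.25 kg, bottom-heavy. Loose ink jar, white plastic with a white screw lid, starts standing on the table; absent (None from the start) in some runs.
- tape: Bystander, to be left alone: roll of tape, 60 mm across, 25 mm high. Origin on its underside at about its middle.
- small_tin: Bystander, to be left alone: small dark steel tin, 60 mm diameter, 60 mm high. Origin on its underside at about its middle.
- mug: Bystander, to be left alone: blue mug, 70 mm diameter, 80 mm high. Origin on its underside at about its middle.
There are look-alikes about, which are no part of the job. Leave any green or purple look-alike of the jar_1 alone.

How it is judged (in metres and radians):
On the way, in this order (a step that is already met when the one before it is completed fails the run):
1. the tip of the pull hook is down in the tray's ring while the tray is still under the rack (x of hook_tip in the frame of tray_ring between -0.03 and 0.03 m and y of hook_tip in the frame of tray_ring between -0.03 and 0.03 m and z of hook_tip in the frame of tray_ring below -0.004 m and x of tray in the frame of dry_rack above -0.06 m and contact force between pull_hook and tray above 0.2 N), for 0.1 s.
2. the hook has drawn the whole tray out from under the rack (x of tray in the frame of dry_rack below -0.085 m and x of hook_tip in the frame of tray_ring between -0.03 and 0.03 m and y of hook_tip in the frame of tray_ring between -0.03 and 0.03 m and z of hook_tip in the frame of tray_ring below -0.004 m), for 0.1 s.
At the end, for the whole second after the job is handed in: Tray flat, at rest, wholly before the rack (centre 85 mm before its edge); hook at rest by its eye on the free peg (eye 6-34 mm below its axis); neighbours straight within 0.12 rad; white jars on the tray floor, dark jar on the coaster within 25 mm of its middle, all upright within 0.15 rad (x of tray in the frame of dry_rack below -0.085 m and angle between tray's own z axis and vertical below 0.08 rad and height (world z) of each of tray, solvent_jar below 0.012 m and linear speed of each of tray, jar_1, jar_2, jar_3, jar_4, solvent_jar below 0.02 m/s and x of hook_eye in the frame of free_peg between -0.028 and 0.06 m and y of hook_eye in the frame of free_peg between -0.014 and 0.014 m and z of hook_eye in the frame of free_peg between -0.034 and -0.006 m and linear speed of pull_hook below 0.03 m/s and x of jar_1 in the frame of tray between -0.08 and 0.08 m and y of jar_1 in the frame of tray between -0.095 and 0.095 m and z of each of jar_1, jar_2, jar_3, jar_4 in the frame of tray below 0.014 m and angle between each of jar_1, jar_2, jar_3, jar_4, solvent_jar's own z axis and vertical below 0.15 rad and x of jar_2 in the frame of tray between -0.08 and 0.08 m and y of jar_2 in the frame of tray between -0.095 and 0.095 m and x of jar_3 in the frame of tray between -0.08 and 0.08 m and y of jar_3 in the frame of tray between -0.095 and 0.095 m and x of jar_4 in the frame of tray between -0.08 and 0.08 m and y of jar_4 in the frame of tray between -0.095 and 0.095 m and horizontal distance between solvent_jar and coaster below 0.025 m and value of joint hung_a between -0.12 and 0.12 rad and value of joint hung_b between -0.12 and 0.12 rad and value of joint hung_c between -0.12 and 0.12 rad and value of joint hung_d between -0.12 and 0.12 rad); the robot touches nothing.
It fails at once if the hand or arm touches the tray while it is still under the drying rack (x of tray in the frame of dry_rack above -0.06 m and contact force between any of the fingers, the arm and tray above 1 N).
It fails at once if the tray is tipped by more than about 20 degrees (angle between tray's own z axis and vertical above 0.35 rad).
It fails at once if a tool hanging beside the free peg is knocked more than about 20 degrees aside (value of joint any of hung_a, hung_b, hung_c, hung_d above 0.35 rad or value of joint any of hung_a, hung_b, hung_c, hung_d below -0.35 rad).
It fails at once if a bystander is pushed more than 5 cm away (distance of any of tape, small_tin, mug from where it was at the start of the episode above 0.05 m).
Of jar_1, jar_2, jar_3, jar_4 only 2 to 4 are there at a start; the rules pass over those that are not, and their reading is None.
At some moment in a run one of jar_1, jar_2, jar_3, jar_4 may be knocked a few centimetres aside while the robot is not near it.
It also fails if it takes over 210 s, if anything falls off the work surface, if the arm or the gripper's body presses on something with over 40 N, if the wrist force passes 120 N, or if a joint passes its speed limit or range.

## Working session

There is one attempt and no reset: what is moved stays moved. The work goes in short steps, Python scripts to look and compute and a tool call to move; the robot and the scene stay as the last step left them, time stands still between calls to the robot, and variables do not carry over. Pictures are saved under pics/ and viewed, at most 14 in all, crops included, and the job is handed in when it is done.

Besides the shell and the picture viewer there is one more tool, called after "Emit:" as name(argument=value, ...) on one line, values as JSON. move_arm: Moves the arm, as the interface text tells. Its arguments: {"type":"object","properties":{"targets":{"type":"string"},"grip_force":{"type":"number"}},"required":["targets"]}

```bash
ls; mkdir -p pics; cat > h.py <<'E'
import numpy as np, cv2
from workcell import readout, eyes, r
def snap(n,f=None):
    s=readout.get_state(); c=eyes.camera(n)
    if f: cv2.imwrite('pics/'+f,c['frame'][:,:,::-1])
    if n=='wrist':
        T=np.eye(4);T[:3,:3]=np.array(s['eef_rot']).reshape(3,3);T[:3,3]=s['tcp_pos']
        c['pose']=T@np.array(c['tool_from_camera'])
    c['n']=n
    return c
def ray(c,u,v):
    x=(u-c['cx'])/c['fx'];y=(v-c['cy'])/c['fy']
    if c['n']=='wrist':
        t=np.hypot(x,y);k=np.sin(t)/t if t>1e-9 else 1
        d=np.array([x*k,-y*k,-np.cos(t)])
    else:
        k=c.get('dist')
        d=np.array([x,-y,-1.])
    P=np.array(c['pose']);return P[:3,3],P[:3,:3]@d
def onz(c,u,v,z):
    o,d=ray(c,u,v);return (o+d*(z-o[2])/d[2]).round(1)
def proj(c,p):
    P=np.array(c['pose']);q=P[:3,:3].T@(np.array(p,float)-P[:3,3])
    x,y,z=q[0],-q[1],-q[2]
    if c['n']=='wrist':
        h=np.hypot(x,y);t=np.arctan2(h,z);k=t/h if h>1e-9 else 0
        return c['cx']+c['fx']*x*k,c['cy']+c['fy']*y*k
    return c['cx']+c['fx']*x/z,c['cy']+c['fy']*y/z
def two(c1,p1,c2,p2):
    o1,d1=ray(c1,*p1);o2,d2=ray(c2,*p2);d1=d1/np.linalg.norm(d1);d2=d2/np.linalg.norm(d2)
    t=np.linalg.lstsq(np.c_[d1,-d2],o2-o1,rcond=None)[0]
    a=o1+d1*t[0];b=o2+d2*t[1];return ((a+b)/2).round(1),np.linalg.norm(a-b).round(1)
E
python3 - <<'E'
from h import *
for n in('scene','side','wrist'):
    c=snap(n,n+'0.png');print(n,{k:(np.array(v).round(3).tolist()) for k,v in c.items() if k not in('frame','n')})
s=readout.get_state();print(s)
E
```

```text
pics
scene {'fx': 525.452, 'fy': 525.452, 'cx': 321.729, 'cy': 238.681, 'pose': [[-0.471, -0.493, 0.732, 1623.422], [0.882, -0.24, 0.406, 479.358], [-0.024, 0.836, 0.548, 935.49], [0.0, 0.0, 0.0, 1.0]]}
side {'fx': 449.385, 'fy': 449.385, 'cx': 316.578, 'cy': 241.272, 'pose': [[-0.955, 0.171, -0.243, 335.021], [-0.297, -0.536, 0.79, 769.657], [0.005, 0.827, 0.562, 757.061], [0.0, 0.0, 0.0, 1.0]]}
wrist {'fx': 371.648, 'fy': 371.648, 'cx': 318.086, 'cy': 245.378, 'tool_from_camera': [[-0.001, 0.97, 0.243, 67.286], [1.0, 0.001, 0.0, -1.169], [0.0, 0.243, -0.97, -197.862], [0.0, 0.0, 0.0, 1.0]], 'pose': [[0.318, -0.92, -0.23, 157.808], [0.948, 0.309, 0.078, 683.908], [-0.001, -0.243, 0.97, 384.621], [0.0, 0.0, 0.0, 1.0]]}
{'time_s': 0.15, 'joint_pos': array([ 1.21470981e+00,  3.79303642e-01,  1.73462338e+00,  1.68994829e-05,
        1.02844831e+00, -3.33199432e-02]), 'joint_vel': array([-0.0003633 , -0.0010209 , -0.00104066,  0.00066209,  0.00169368,
       -0.00015984]), 'tau': array([ 1.84542168e-04, -7.64107418e+01, -4.34649289e+01,  6.51099044e-02,
        4.09825193e-02, -7.14493058e-05]), 'tcp_pos': array([221.94508923, 663.5698218 , 186.83957839]), 'eef_rot': array([[-9.48358740e-01,  3.17199650e-01, -2.86414725e-04],
       [ 3.17199777e-01,  9.48358461e-01, -7.28532807e-04],
       [ 4.05334764e-05, -7.81761141e-04, -9.99999694e-01]]), 'ft_force': array([ 0.91254945,  0.39654583, -0.67273325]), 'moment': array([-0.00883783, -0.01791295, -0.03063969]), 'grasp_force': 0.0, 'gripper_width': 1.0031493870054728}
```

View pics/scene0.png

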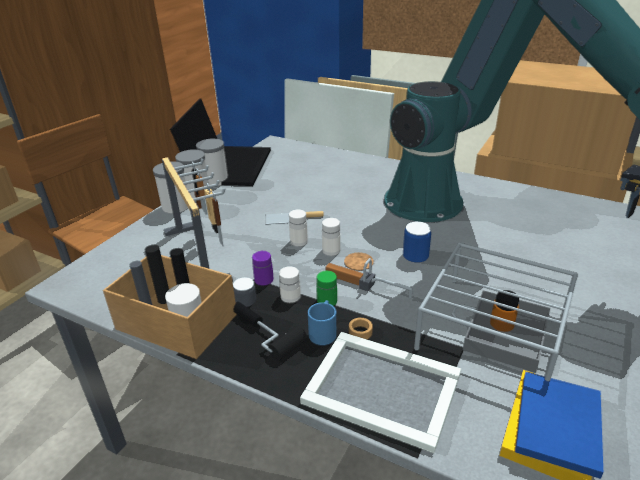

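View pics/side0.png

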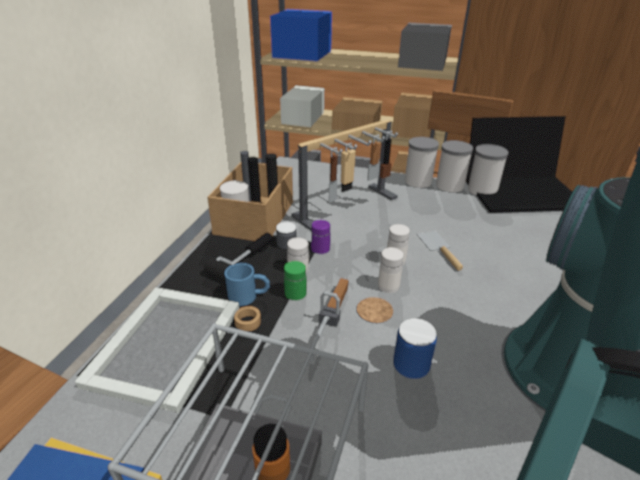

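The scene shows white jars at about (298,228), (331,237) and (289,285), with an unclear item at (245,292) and another in the box at (183,300). The hook is at (350,275), the coaster at (358,261), the rack at (500,300), the amber jar at (505,310) and the pegs at (200,180). I'll enlarge the crops to confirm.

```bash
python3 - <<'E'
import cv2,numpy as np
a=cv2.imread('pics/scene0.png');b=cv2.imread('pics/side0.png')
A=cv2.resize(a[200:350,220:420],None,fx=4,fy=4,interpolation=2)
cv2.imwrite('pics/cA.png',A)
B=cv2.resize(b[200:350,200:400],None,fx=4,fy=4,interpolation=2)
cv2.imwrite('pics/cB.png',B)
E
```

```text
(no output)
```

View pics/cA.png

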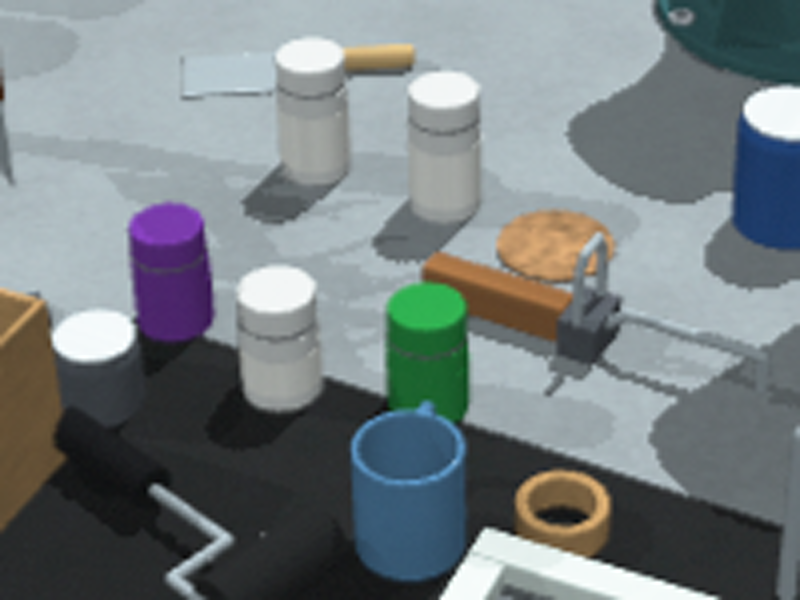

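View pics/cB.png

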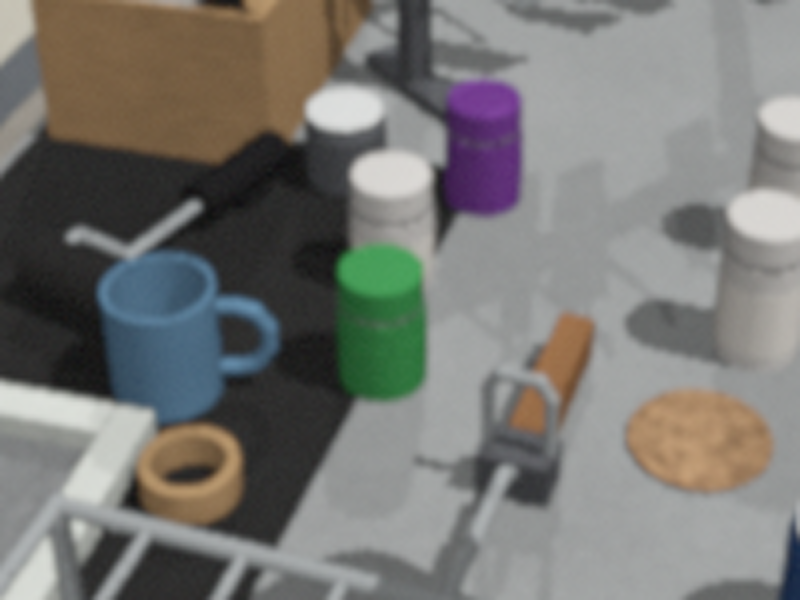

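The crops confirm three white ink jars at scene lids (297,214), (331,223) and (289,272). The thing at (245,292) is the tin, grey with a pale lid, and the green and purple jars are look-alikes. The hook's eye is at scene (369,259) and side (331,293).

```bash
python3 - <<'E'
from h import *
S=snap('scene');D=snap('side');W=snap('wrist','w0.png')
def t(n,a,b): print(n,*two(S,a,D,b))
t('P lid',(297.5,214),(398,231));t('Q lid',(331,223),(391.2,253.8));t('R lid',(289.2,272.5),(298,243))
t('coaster',(358.7,260.7),(375,310))
t('eye top',(369.2,259.2),(330.7,293));t('handle end',(328,264.5),(344.5,279.5))
print('bend z36',onz(S,412,289,36))
t('green lid',(326.5,275),(295,266));t('purple',(262,256),(321,224))
a=S['frame'];b=D['frame']
A=cv2.resize(a[150:250,150:250],None,fx=6,fy=6,interpolation=2)
B=cv2.resize(a[240:390,400:600],None,fx=4,fy=4,interpolation=2)
cv2.imwrite('pics/cC.png',A[:,:,::-1]);cv2.imwrite('pics/cD.png',B[:,:,::-1])
print('solv lid z90',onz(S,508,297,90),two(S,(508,297),D,(270,440)))
E
```

```text
P lid [ 424.  -268.1  102.9] 6.0
Q lid [ 424.1 -151.8  104.1] 0.6
R lid [ 670.4 -152.7   83.8] 0.9
coaster [436.6 -51.7   2.3] 3.2
eye top [530.7  21.7  91.8] 1.9
handle end [ 529.3 -108.2   30.9] 2.3
bend z36 [533.6 150.2  36. ]
green lid [642.5 -52.6  88.3] 2.0
purple [ 639.5 -260.9   84.9] 0.3
solv lid z90 [523.7 392.8  90. ] (array([525.9, 393.9,  91.1]), np.float64(2.0))
```

View pics/cC.png

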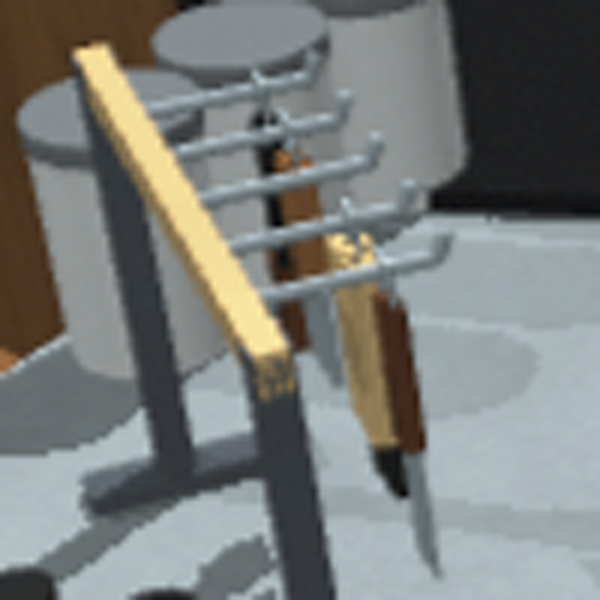

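View pics/cD.png

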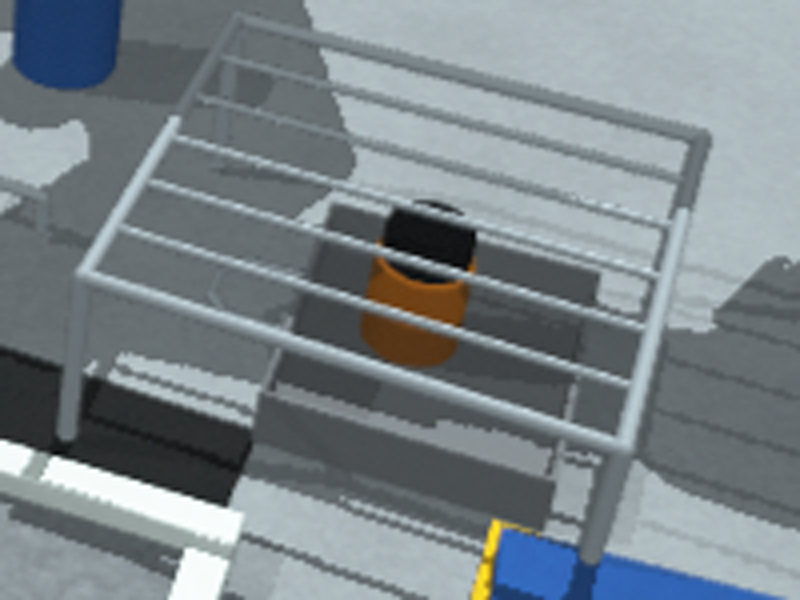

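View pics/w0.png

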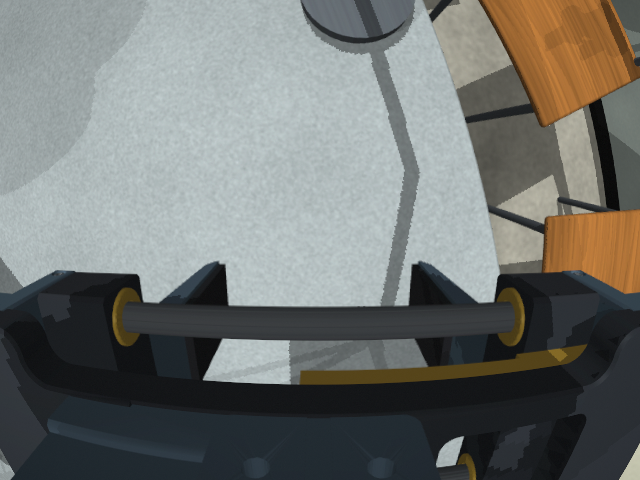

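The peg-rack crop shows five pegs, with the middle one (root (203,198), tip (377,145) in the crop) free. The rack crop shows roof corners at crop (240,15), (708,135), (625,445) and (85,270), and the tray ring at about crop (220,290).

```bash
python3 - <<'E'
from h import *
S=snap('scene');D=snap('side')
f=lambda p:(p[0]/4+400,p[1]/4+240)
for p in [(240,17),(708,138),(627,448),(85,272)]: print('roof',onz(S,*f(p),130))
for p in [(212,290),(225,268),(232,300)]: print('ring',onz(S,*f(p),30))
for p in [(335,208),(600,272),(553,483),(262,392)]: print('tray top',onz(S,*f(p),40))
g=lambda p:(p[0]/6+150,p[1]/6+150)
for n,p,z in [('endtip',(440,238),264),('endbend',(440,258),250),('midtip',(377,140),264),('midbend',(372,160),250),('midroot',(203,198),250),('firsttip',(315,60),264),('p2tip',(408,185),264),('p4tip',(344,95),264),('firstbend',(308,80),250),('barA',(92,45),258),('barB',(280,350),258)]: print(n,onz(S,*g(p),z))
B=cv2.resize(D['frame'][110:230,280:420],None,fx=5,fy=5,interpolation=2)
cv2.imwrite('pics/cE.png',B[:,:,::-1])
E
```

```text
roof [406.1 234.5 130. ]
roof [411.9 530.5 130. ]
roof [711.7 523.6 130. ]
roof [704.2 227.7 130. ]
ring [570.7 274.8  30. ]
ring [546.  276.1  30. ]
ring [574.4 288.8  30. ]
tray top [466.  326.3  40. ]
tray top [455.9 491.6  40. ]
tray top [657.  495.4  40. ]
tray top [658.5 329.8  40. ]
endtip [ 627.8 -377.2  264. ]
endbend [ 623. -383.  250.]
midtip [ 558.6 -467.3  264. ]
midbend [ 555.3 -475.4  250. ]
midroot [ 623.3 -524.   250. ]
firsttip [ 498.  -554.3  264. ]
p2tip [ 591.  -423.7  264. ]
p4tip [ 524.9 -514.3  264. ]
firstbend [ 495.6 -563.5  250. ]
barA [ 523.3 -682.6  258. ]
barB [ 733.7 -384.7  258. ]
```

View pics/cE.png

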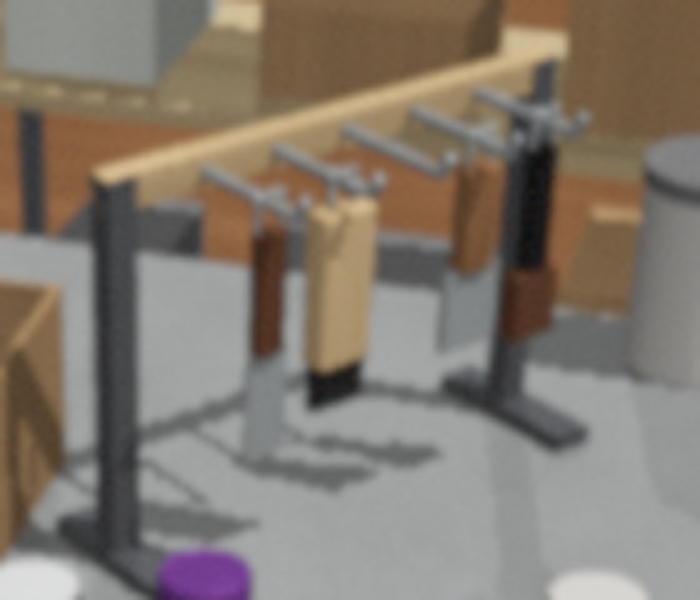

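The free peg's tip is at side crop (450,155). The peg line length (about 220 mm) and the rack size (about 300 mm) match what's given, so I'll start moving to above the hook's handle.

```bash
python3 - <<'E'
from h import *
S=snap('scene');D=snap('side')
print('peg tip',two(S,(150+377/6,150+138/6),D,(280+451/5,110+152/5)))
print('tape',onz(S,360,325,25),'mug',onz(S,322,312,80),'can',onz(S,417,232,90),'frame',onz(S,342,345,15),onz(S,459,370,15))
E
```

```text
peg tip (array([ 555. , -470.5,  263.3]), np.float64(0.9))
tape [715.  79.  25.] mug [7.692e+02 7.000e-01 8.000e+01] can [337.3  90.7  90. ] frame [789.5  65.   15. ] [740.6 340.3  15. ]
```

Emit:
move_arm(targets="1.52 -3.66 0 0 0 -0.0633 1;1.52 -3.66 0 0 0 -0.0633 1;1.52 -3.66 0 0 0 -0.0633 1;1.52 -3.66 0 0 0 -0.0633 1;1.52 -3.66 0 0 0 -0.0633 1;1.52 -3.66 0 0 0 -0.0633 1;1.52 -3.66 0 0 0 -0.0633 1;1.52 -3.66 0 0 0 -0.0633 1;1.52 -3.66 0 0 0 -0.0633 1;1.52 -3.66 0 0 0 -0.0633 1", grip_force=50)

```text
time_s: 1.75
tcp_pos: [374.5, 296.7, 187.6]
eef_rot: [[-0.575, 0.818, 0.0], [0.818, 0.575, 0.0], [-0.0, 0.001, -1.0]]
ft_force: [0.3, -0.3, -1.0]
gripper_width: 0.999
grasp_force: 0.0
```

Emit:
move_arm(targets="1.52 -3.66 0 0 0 -0.0633 1;1.52 -3.66 0 0 0 -0.0633 1;1.52 -3.66 0 0 0 -0.0633 1;1.52 -3.66 0 0 0 -0.0633 1;1.52 -3.66 0 0 0 -0.0633 1;1.52 -3.66 0 0 0 -0.0633 1;1.52 -3.66 0 0 0 -0.0633 1;1.52 -3.66 0 0 0 -0.0633 1;1.52 -3.66 0 0 0 -0.0633 1;1.52 -3.66 0 0 0 -0.0633 1")

```text
time_s: 3.0
tcp_pos: [526.5, -69.5, 187.5]
eef_rot: [[0.02, 1.0, 0.0], [1.0, -0.02, -0.0], [-0.0, 0.0, -1.0]]
ft_force: [1.2, 0.6, 0.5]
gripper_width: 0.998
grasp_force: 0.0
```

```bash
python3 - <<'E'
from h import *
s=readout.get_state();print(s['tcp_pos'],s['eef_rot'],s['joint_pos'])
W=snap('wrist','w1.png');im=cv2.cvtColor(W['frame'],cv2.COLOR_RGB2HSV)
E
```

```text
[526.52345573 -69.48449378 187.51022512] [[ 2.02108998e-02  9.99795659e-01  3.99795724e-04]
 [ 9.99795738e-01 -2.02108848e-02 -4.16585917e-05]
 [-3.35698538e-05  4.00556018e-04 -9.99999919e-01]] [-1.75112449e-01  1.11680383e-01  2.07487629e+00  3.50819169e-05
  9.54635045e-01 -1.54920448e-01]
```

View pics/w1.png

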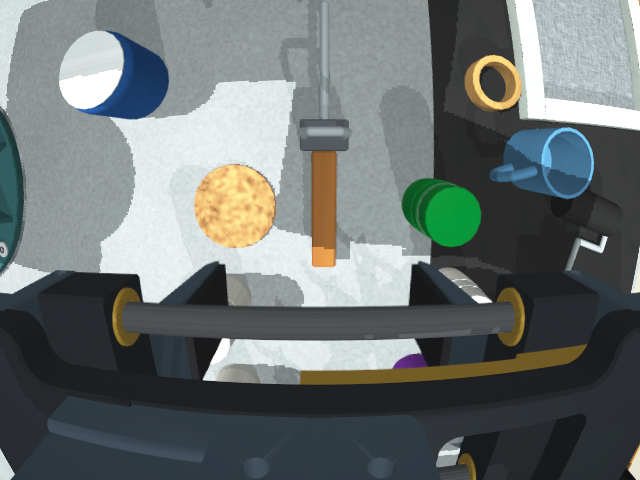

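The wrist view shows the handle end at (324,266), the block at (325,135), the shank up to (323,5), the coaster at (235,205) and the green lid at (452,215).

```bash
python3 - <<'E'
from h import *
W=snap('wrist')
for n,p,z in [('hend',(324,266),0),('hend top',(323,248),32),('hstart',(325,152),32),('eyetop',(325,132),84),('shank',(323,5),36),('coaster',(235,205),4),('green',(452,215),85),('tape',(493,82),25),('can',(92,70),100),('green r',(403,200),0)]: print(n,onz(W,*p,z))
E
```

```text
hend [ 534.1 -125.7    0. ]
hend top [533.1 -97.2  32. ]
hstart [537.2  -4.   32. ]
eyetop [536.5  12.   84. ]
shank [539.1 142.3  36. ]
coaster [442.1 -55.4   4. ]
green [643.9 -57.3  85. ]
tape [713.7  73.3  25. ]
can [336.8  84.4 100. ]
green r [619.7 -55.2   0. ]
```

Emit:
move_arm(targets="0.15 -0.1 -4 0 0 0 1;0.15 -0.1 -4 0 0 0 1;0.15 -0.1 -4 0 0 0 1;0 -0.05 -3 0 0 0 1;0 0 -1.75 0 0 0 1;0 0 -1 0 0 0 1;0 0 0 0 0 0 -1;0 0 0 0 0 0 -1;0 0 0 0 0 0 -1;0 0 0 0 0 0 -1", grip_force=55)

```text
time_s: 4.35
tcp_pos: [530.9, -71.7, 10.3]
eef_rot: [[0.018, 1.0, 0.001], [1.0, -0.018, -0.0], [-0.0, 0.001, -1.0]]
ft_force: [-0.0, -0.5, 1.3]
gripper_width: 0.59
grasp_force: 0.0
```

Emit:
move_arm(targets="0 0 0 0 0 0 -1;0 0 0 0 0 0 -1;0 0 0 0 0 0 -1;0 0 1 0 0 0 -1;0 0 1 0 0 0 -1;0 0 2 0 0 0 -1;0 0 2 0 0 0 -1;0 0 0 0 0 0 -1")

```text
time_s: 5.35
tcp_pos: [531.8, -71.8, 71.6]
eef_rot: [[0.018, 1.0, 0.003], [1.0, -0.018, -0.001], [-0.001, 0.003, -1.0]]
ft_force: [1.0, -0.7, -0.0]
gripper_width: 0.001
grasp_force: 0.0
```

```bash
python3 - <<'E'
from h import *
s=readout.get_state();print(s['tcp_pos'],s['gripper_width'],s['grasp_force'],s['ft_force'],s['moment'])
W=snap('wrist');S=snap('scene')
A=np.vstack([W['frame'][0:270,120:520],cv2.resize(S['frame'][220:330,330:530],None,fx=2,fy=2,interpolation=2)])
cv2.imwrite('pics/w2.png',A[:,:,::-1])
E
```

```text
[531.75212028 -71.84016172  71.59342474] 0.0006856024299823239 0.0 [ 1.03648115 -0.70173468 -0.00814345] [-0.10069175  0.04945673  0.0522106 ]
```

View pics/w2.png

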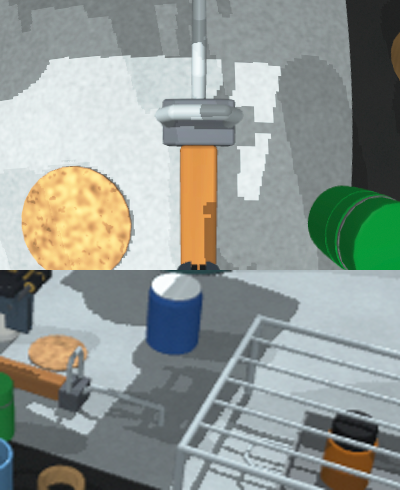

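The fingers closed too late, at 0.8 per second, and missed the handle. The hook still lies flat at the handle (199,200 in the crop), so I'll do it again.

Emit:
move_arm(targets="0 0 0 0 0 0 1;0 0 0 0 0 0 1;0 0 0 0 0 0 1;0 0 0 0 0 0 1;0 0 0 0 0 0 1;0 0 0 0 0 0 1;0 0 0 0 0 0 1;0 0 0 0 0 0 1;0 0 0 0 0 0 1;0 0 0 0 0 0 1")

```text
time_s: 6.7
tcp_pos: [530.6, -71.6, 69.8]
eef_rot: [[0.018, 1.0, -0.0], [1.0, -0.018, -0.0], [-0.0, -0.0, -1.0]]
ft_force: [-1.2, 0.1, -0.5]
gripper_width: 0.997
grasp_force: 0.0
```

```bash
python3 - <<'E'
from h import *
s=readout.get_state();print(s['tcp_pos'],s['gripper_width'])
W=snap('wrist')
f=W['frame'];h=cv2.cvtColor(f,cv2.COLOR_RGB2HSV)
m=cv2.inRange(h,(8,120,80),(20,255,255));m[:,:280]=0;m[:,380:]=0
ys,xs=np.where(m);print(ys.min(),ys.max())
for y in range(ys.min()+5,ys.max(),20):
    x=xs[ys==y];print(y,x.min(),x.max(),onz(W,x.min(),y,32),onz(W,x.max(),y,32))
E
```

```text
[530.56293416 -71.63310728  69.83638446] 0.9967592419915745
145 384
150 302 338 [522.1  -2.1  32. ] [544.7  -2.5  32. ]
170 302 338 [521.8 -14.8  32. ] [544.5 -15.2  32. ]
190 303 338 [522.1 -27.6  32. ] [544.4 -28.   32. ]
210 303 337 [521.8 -40.4  32. ] [543.6 -40.9  32. ]
230 303 337 [521.4 -53.5  32. ] [543.5 -54.   32. ]
250 303 337 [521.1 -66.9  32. ] [543.4 -67.4  32. ]
270 303 337 [520.6 -80.7  32. ] [543.3 -81.1  32. ]
290 303 336 [520.2 -94.9  32. ] [542.6 -95.4  32. ]Traceback (most recent call last):
  File "<stdin>", line 8, in <module>
    return umr_minimum(a, axis, None, out, keepdims, initial, where)
ValueError: zero-size array to reduction operation minimum which has no identity
```

Emit:
move_arm(targets="0.05 -0.2 -2 0 0 0 1;0 -0.1 -2 0 0 0 1;0 0 -1 0 0 0 1;0 0 -1 0 0 0 1;0 0 0 0 0 0 -1;0 0 0 0 0 0 -1;0 0 0 0 0 0 -1;0 0 0 0 0 0 -1;0 0 0 0 0 0 -1;0 0 0 0 0 0 -1", grip_force=55)

```text
time_s: 8.0
tcp_pos: [531.1, -74.7, 9.9]
eef_rot: [[0.018, 1.0, 0.0], [1.0, -0.018, -0.0], [-0.0, 0.0, -1.0]]
ft_force: [0.0, -0.4, -0.3]
gripper_width: 0.375
grasp_force: 0.0
```

Emit:
move_arm(targets="0 0 0 0 0 0 -1;0 0 0 0 0 0 -1;0 0 0 0 0 0 -1;0 0 0 0 0 0 -1;0 0 0 0 0 0 -1;0 0 0 0 0 0 -1")

```text
time_s: 8.75
tcp_pos: [531.1, -74.6, 9.8]
eef_rot: [[0.018, 1.0, -0.0], [1.0, -0.018, -0.0], [-0.0, -0.0, -1.0]]
ft_force: [-1.1, 0.0, -0.1]
gripper_width: 0.007
grasp_force: 0.0
```

```bash
python3 - <<'E'
from h import *
W=snap('wrist');S=snap('scene');D=snap('side')
A=np.hstack([cv2.resize(S['frame'][200:320,280:420],None,fx=2.8,fy=2.8,interpolation=2),cv2.resize(D['frame'][230:350,290:430],None,fx=2.8,fy=2.8,interpolation=2)])
cv2.imwrite('pics/w3.png',A[:,:,::-1]);cv2.imwrite('pics/w3w.png',W['frame'][:,:,::-1])
E
```

```text
(no output)
```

View pics/w3.png

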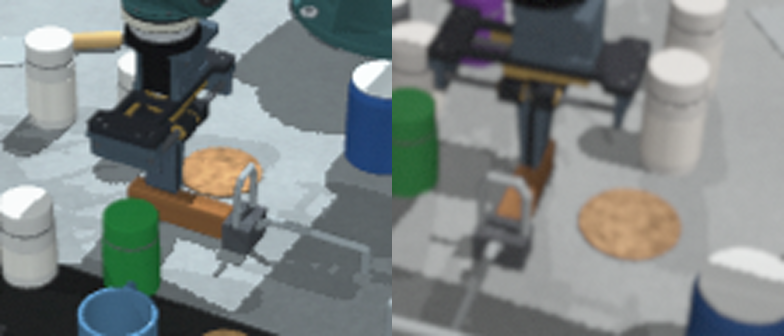

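```bash
python3 - <<'E'
from h import *
S=snap('scene');D=snap('side')
for z in (10,32,50): 
    p=(531,-75,z);a=np.array(proj(S,p));b=np.array(proj(D,p))
    print(z,a,(a-[280,200])*2.8,(b-[290,230])*2.8+[392,0])
print(readout.get_state()['joint_pos'])
E
```

```text
10 [338.13191806 273.92127983] [162.76937056 206.97958354] [533.25394472 177.32856883]
32 [338.07906654 267.83598749] [162.62138631 189.94076497] [534.1140403 158.5538954]
50 [338.0351968  262.78485229] [162.49855105 175.7975864 ] [534.83198249 142.88222996]
[-1.83101939e-01  4.13631356e-01  2.11339225e+00  8.63756626e-06
  6.14600573e-01 -1.65107516e-01]
```

View pics/w3w.png

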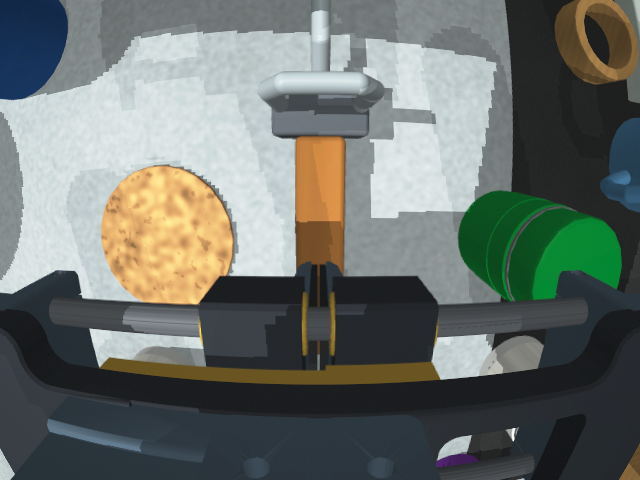

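The wrist view shows the fingers closed over the handle at (320,265), yet nothing is held. I'll check the true height of the fingertip numerically in the pictures.

```bash
python3 - <<'E'
from h import *
S=snap('scene');D=snap('side')
def dump(c,u0,u1,v0,v1):
    h=cv2.cvtColor(c['frame'],cv2.COLOR_RGB2HSV)
    for v in range(v0,v1):
        print(v,''.join('O' if (8<=h[v,u,0]<=20 and h[v,u,1]>110) else 'd' if h[v,u,2]<95 else '.' for u in range(u0,u1)))
dump(S,318,372,255,285);dump(D,325,355,270,315)
E
```

```text
255 ddddddddddddddddddddddddddd....OOOOOOOOOOOOOOOOOOO....
256 ddddddddddddddddddddddddddd...OOOOOOOOOOOOOOOOOOOOO...
257 ..ddddddddddddddddddddddddd.OOOOOOOOOOOOOOOOOOOOOOOOO.
258 ......ddddddddddddddddddddd.OOOOOOOOOOOOOOOOOOOOOO....
259 ..........ddddddddddddddddd.OOOOOOOOOOOOOOOOOOOOO.....
260 ............ddddddddddddddd.OOOOOOOOOOOOOOOOOOOO......
261 ...............dddddddddddd.OOOOOOOOOOOOOOOOOOOO......
262 ...............dddddddddddd.OOOOOOOOOOOOOOOOOOO.......
263 ..............ddddddddddddd.OOOOOOOOOOOOOOOOOO........
264 ...........OOdddddddddddddd.OOOOOOOOOOOOOOOOOO....O...
265 ..........OOOOdddddddddddddd.OOOOOOOOOOOOOOOOO....O...
266 .........OOOOOddddddddddddd...OOOOOOOOOOOOOOOO....O...
267 ........OOOOOOOOOOddddddddd....OOOOOOOOOOOOOO.....O...
268 ........OOOOOOOOOOOOOdddddd......OOOOOOOOOOOO.........
269 ........OOOOOOOOOOOOOOOOdOOOOO.......OOOOOOOO.........
270 .........dddOOOOOOOOOOOOOOOOOOOOOOO...................
271 ..............dOOOOOOOOOOOOOOOOOOOOOOO................
272 ................OOOOOOOOOOOOOOOOOOOOOOOO..............
273 ..................OOOOOOOOOOOOOOOO
[... 1544 characters left out ...]

295 ..............OOOOOd..........
296 ...............OOOd...........
297 ...............OOOd...........
298 ......OOO.......OOd...........
299 ......OOOO......Od............
300 .....OOOOO.......d............
301 .....OOOOO....................
302 .....OOOOO....................
303 ....OOOOOO....................
304 ....OOOOOO....................
305 ...OOOOOOO....................
306 .....OOOOO....................
307 .........O....................
308 ddd...........................
309 ddddddd..d....................
310 dddddddddd....................
311 .dddddddddd...................
312 .....dddddd...................
313 ......ddddd...................
314 .......d......................
```

Emit:
move_arm(targets="0 0 1 0 0 0 -1;0 0 2 0 0 0 -1;0 0 3 0 0 0 -1;0 0 3 0 0 0 -1;0 0 0 0 0 0 -1")

```text
time_s: 9.72
tcp_pos: [532.6, -74.9, 102.5]
eef_rot: [[0.018, 1.0, 0.004], [1.0, -0.018, -0.001], [-0.001, 0.004, -1.0]]
ft_force: [0.2, 0.1, -0.4]
gripper_width: 0.006
grasp_force: 0.0
```

```bash
python3 - <<'E'
from h import *
s=readout.get_state();print(s['tcp_pos'],s['gripper_width'],s['grasp_force'],s['ft_force'])
S=snap('scene');D=snap('side')
def dump(c,u0,u1,v0,v1,st=1):
    h=cv2.cvtColor(c['frame'],cv2.COLOR_RGB2HSV)
    for v in range(v0,v1,st):
        print(v,''.join('O' if (8<=h[v,u,0]<=20 and h[v,u,1]>110) else 'd' if h[v,u,2]<95 else '.' for u in range(u0,u1)))
dump(S,318,385,225,285,2);dump(D,320,365,230,300,2)
print(proj(S,s['tcp_pos']),proj(D,s['tcp_pos']))
E
```

```text
[532.59830029 -74.92210926 102.47524025] 0.005698621203743866 0.0 [ 0.22327032  0.14618435 -0.37506274]
225 ddddddddddddddddddddddddddd........................................
227 ddddddddddddddddddddddddddd........................................
229 ......ddddddddddddddddddddd........................................
231 .............dddddddddddddd........................................
233 .............dddddddddddddd........................................
235 ..............ddddddddddddd........................................
237 ..............ddddddddddddd........................................
239 ...............dddddddddddd........................................
241 ....................ddddd..........................................
243 ...................................................................
245 ...................................................................
247 ...................................................................
249 ...................................................................
251 ........................................................
[... 2342 characters left out ...]
.....................
278 .............................................
280 ....................OOOOOO...................
282 ....................OOOOOOOO.................
284 ...................OOOOOOOO..................
286 ..................OOOOOOOOO..................
288 ................OOOOOOOOOOO..................
290 ...............OOOOOOOOOOO...................
292 ...............OOOOOOOOOO....................
294 .................OOOOOOO.....................
296 ...................OOOO......................
298 ............OO.......OO......................
(np.float64(337.6741664384663), np.float64(247.96911756076025)) (np.float64(341.13625291669064), np.float64(264.01227075678963))
```

```bash
python3 - <<'E'
from h import *
S=snap('scene');D=snap('side')
for c,f,u,v in((S,'scene0.png',(326,352),(232,256)),(D,'side0.png',(328,358),(246,272))):
    b=cv2.imread('pics/'+f)[:,:,::-1];d=np.abs(c['frame'].astype(int)-b).max(2)
    for y in range(*v):print(y,''.join('#' if d[y,x]>40 else '.' for x in range(*u)))
print(two(S,(340,243),D,(340,260)))
E
```

```text
232 .....#####.#########......
233 ......##############......
234 .....##############.......
235 .....##############.......
236 .....##############.......
237 .....##############.......
238 ......##############......
239 ......#############.......
240 .......############.......
241 ...........#######........
242 ...............###........
243 ..........................
244 ..........................
245 ..........................
246 ..........................
247 ..........................
248 ..........................
249 ..........................
250 ..........................
251 ..........................
252 ..........................
253 ..........................
254 ..........................
255 ..........................
246 ........#############.........
247 ........############..........
248 ........############..........
249 ........############..........
250 ........############..........
251 .........###########..........
252 .........##########...........
253 .........##########...........
254 .........#########............
255 .........#########............
256 .........########.............
257 .........########.............
258 .........#######..............
259 ..........######..............
260 .............##...............
261 ..............................
262 ..............................
263 ..............................
264 ..............................
265 ..............................
266 ..............................
267 ..............................
268 ..............................
269 ..............................
270 ..............................
271 ..............................
(array([533.5, -66.6, 121.3]), np.float64(1.9))
```

The real fingertip is about 19 mm above the reported TCP when shut. I'll open and check there too.

Emit:
move_arm(targets="0 0 0 0 0 0 1;0 0 0 0 0 0 1;0 0 0 0 0 0 1;0 0 0 0 0 0 1;0 0 0 0 0 0 1;0 0 0 0 0 0 1;0 0 0 0 0 0 1;0 0 0 0 0 0 1;0 0 0 0 0 0 1;0 0 0 0 0 0 1")

```text
time_s: 11.18
tcp_pos: [531.1, -74.6, 99.8]
eef_rot: [[0.018, 1.0, 0.0], [1.0, -0.018, 0.0], [0.0, 0.0, -1.0]]
ft_force: [-0.1, -0.6, 0.2]
gripper_width: 0.996
grasp_force: 0.0
```

```bash
python3 - <<'E'
from h import *
s=readout.get_state();print(s['tcp_pos'],s['gripper_width'])
S=snap('scene');D=snap('side')
for c,f,u,v in((S,'scene0.png',(305,375),(220,262)),(D,'side0.png',(310,380),(230,275))):
    b=cv2.imread('pics/'+f)[:,:,::-1];d=np.abs(c['frame'].astype(int)-b).max(2)
    for y in range(*v,2):print(y,''.join('#' if d[y,x]>40 else '.' for x in range(*u)))
    R=np.array(s['eef_rot'])
    for k in(-45,45): print(proj(c,s['tcp_pos']+R[:,1]*k),proj(c,s['tcp_pos']+R[:,1]*k-R[:,2]*19))
E
```

```text
[531.08728362 -74.63824649  99.84082293] 0.9958698710887967
220 .....###########################################.............#########
222 ......##########################################...........###########
224 ......##########################################.........##########...
226 ......##########################################.......#######........
228 ...........#####################################...........#..........
230 ..................################.#############.........#######......
232 ..................##############........#######..........##########...
234 ..................#############..........................##########...
236 ..................#############...........................#########...
238 ..................#############............................#########..
240 ..................#############..............................#########
242 ..................#############................................#######
244 ..................#############...................................####
246 ..................#############..............................
[... 2076 characters left out ...]
..............................................##..................
266 ......................................................................
268 ......................................................................
270 ......................................................................
272 ......................................................................
274 ......................................................................
(np.float64(359.83475685057397), np.float64(268.73199469463754)) (np.float64(360.3106117641922), np.float64(262.36283029917905))
(np.float64(323.89577344689746), np.float64(261.47811861581306)) (np.float64(324.00761469450055), np.float64(255.17342062472792))
```

The fingertips lie 19 mm above the reported TCP both open and shut, and the handle width in the wrist view supports this. I'll correct by 19 mm and go lower.

```bash
sed -i "s/T\[:3,3\]=s\['tcp_pos'\]/T[:3,3]=s['tcp_pos'];T[2,3]+=19/" h.py; grep -n "+=19" h.py
```

```text
7:        T=np.eye(4);T[:3,:3]=np.array(s['eef_rot']).reshape(3,3);T[:3,3]=s['tcp_pos'];T[2,3]+=19
```

Emit:
move_arm(targets="0 0 -3 0 0 0 1;0 0 -3 0 0 0 1;0 0 -2 0 0 0 1;0 0 -1 0 0 0 1;0 0 -1 0 0 0 1;0 0 -0.5 0 0 0 1;0 0 -0.5 0 0 0 1;0 0 0 0 0 0 1")

```text
time_s: 12.28
tcp_pos: [531.1, -74.6, -10.2]
eef_rot: [[0.018, 1.0, -0.0], [1.0, -0.018, 0.0], [0.0, -0.0, -1.0]]
ft_force: [0.7, -0.4, 1.1]
gripper_width: 0.997
grasp_force: 0.0
```

Emit:
move_arm(targets="0 0 0 0 0 0 -1;0 0 0 0 0 0 -1;0 0 0 0 0 0 -1;0 0 0 0 0 0 -1;0 0 0 0 0 0 -1;0 0 0 0 0 0 -1;0 0 0 0 0 0 -1;0 0 0 0 0 0 -1;0 0 0 0 0 0 -1;0 0 0 0 0 0 -1", grip_force=55)

```text
time_s: 13.52
tcp_pos: [531.1, -74.6, -10.1]
eef_rot: [[0.018, 1.0, 0.0], [1.0, -0.018, -0.0], [-0.0, 0.0, -1.0]]
ft_force: [0.5, -0.1, -0.7]
gripper_width: 0.259
grasp_force: 55.0
```

Emit:
move_arm(targets="0 0 1 0 0 0 -1;0 0 2 0 0 0 -1;0 0 2 0 0 0 -1;0.5 2 0 0 0 0 -1;1 3 0 0 0 0 -1;1 3 0 0 0 0 -1;0 1 0 0 0 0 -1;0 0 0 0 0 0 -1")

```text
time_s: 14.52
tcp_pos: [555.7, 15.5, 40.0]
eef_rot: [[0.017, 1.0, -0.0], [1.0, -0.017, -0.0], [-0.0, -0.0, -1.0]]
ft_force: [-0.2, 0.0, -2.0]
gripper_width: 0.258
grasp_force: 55.0
```

```bash
python3 - <<'E'
from h import *
s=readout.get_state();print(s['tcp_pos'],s['gripper_width'],s['grasp_force'],s['moment'])
W=snap('wrist','w4w.png');S=snap('scene','s4.png');D=snap('side','d4.png')
A=cv2.resize(W['frame'][0:150,220:420],None,fx=4,fy=4,interpolation=2)
B=cv2.resize(S['frame'][270:350,400:500],None,fx=4,fy=4,interpolation=2)
C=cv2.resize(D['frame'][370:450,255:355],None,fx=4,fy=4,interpolation=2)
M=np.vstack([cv2.resize(A,None,fx=.5*1.0,fy=.5)if 0 else cv2.resize(W['frame'][0:140,220:420],None,fx=4,fy=2,interpolation=2),np.hstack([B,C])])
cv2.imwrite('pics/m4.png',M[:,:,::-1]);print(M.shape)
E
```

```text
[555.65970952  15.504277    39.98444323] 0.25753028155971713 54.9757182598114 [-0.2683291   0.10456916  0.03696915]
(600, 800, 3)
```

View pics/m4.png

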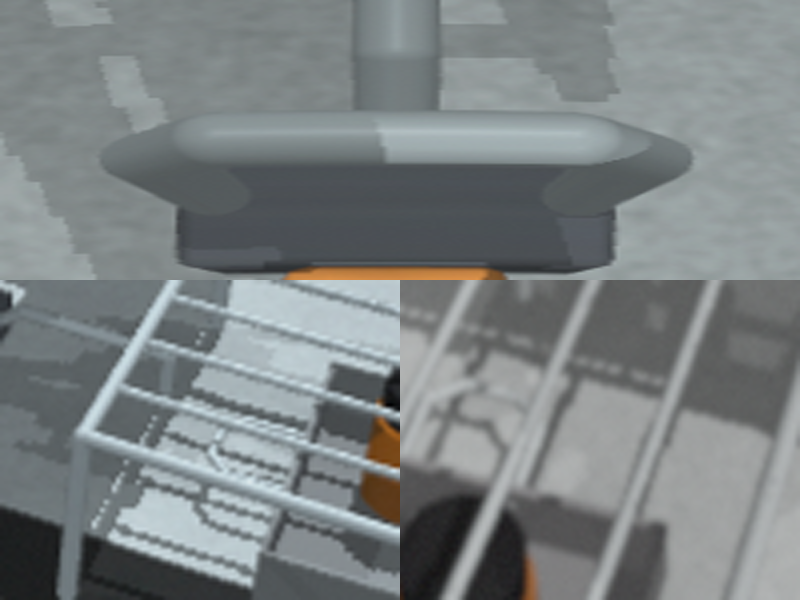

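The last mosaic shows the ring in the scene at about (452,312) and in the side view as an arc (262,400)–(276,396)–(286,401). The hook tip is at scene (441,298), with the shank bend at (441,289).

```bash
python3 - <<'E'
from h import *
S=snap('scene');D=snap('side')
for p in[(453.75,307.5),(452,312.5),(456,317.5)]: print('S ring',onz(S,*p,30))
for p in[(262.5,399.5),(271,397),(276,396),(282,398),(286,401)]: print('D ring',onz(D,*p,30))
print('tip S z54,z50',onz(S,441,298,54),onz(S,441,298,48),'bend',onz(S,441,289,86),onz(S,441,289,80))
# side tip: find bright/ dark
for p in [(555.7+4,15.5+221,86),(559.7,236.5,54)]: print(proj(S,p),proj(D,p))
B=np.hstack([D['frame'][330:420,240:330]]);cv2.imwrite('pics/d5.png',cv2.resize(B,None,fx=6,fy=6)[:,:,::-1])
g=cv2.cvtColor(D['frame'],cv2.COLOR_RGB2GRAY)
np.set_printoptions(linewidth=250);print(g[388:410,256:296])
E
```

```text
S ring [550.8 270.9  30. ]
S ring [571.8 272.5  30. ]
S ring [585.9 287.   30. ]
D ring [588.5 288.1  30. ]
D ring [575.2 278.   30. ]
D ring [567.  273.1  30. ]
D ring [554.5 273.8  30. ]
D ring [544.9 277.8  30. ]
tip S z54,z50 [557.3 236.5  54. ] [550.1 234.8  48. ] bend [561.5 234.5  86. ] [554.  232.7  80. ]
(np.float64(441.9806756521235), np.float64(288.834472688144)) (np.float64(285.3309774342822), np.float64(362.7427563395889))
(np.float64(440.728182514158), np.float64(298.53144901277807)) (np.float64(285.89366001791143), np.float64(373.87757081884524))
[[180 181 179 178 174 171 177 182 176 163 150 144 144 139 131 130 136 139 119  99 105 127 138 137 131 125 114 106 103  99  97  96  97  98 100 104 115 140 164 172]
 [179 180 177 175 171 173 180 180 171 165 166 167 167 162 150 144 140 133 114 102 119 143 154 154 152 147 137 131 124 113 104  98  96  94  96 102 120 151 170 169]
 [177 178 176 171 171 176 183 177 168 168 174 176 175 171 159 143 126 113 103 109 133 152 160 161 161 158 155 154 148 138 125 113 105 101  97 106 134 160 171 160]
 [177 177 174 169 173 181 181 171 167 170 1
[... 2354 characters left out ...]
67 158 160 171 171 169 168 152 122 101 113 141]
 [151 159 176 177 168 165 168 169 157 131 119 132 151 149 144 140 137 127 119 116 109 110 133 159 171 173 175 171 165 158 164 170 171 172 172 147 113 101 123 149]
 [149 167 179 176 168 170 172 166 145 124 125 145 164 168 167 166 162 151 143 138 125 115 126 152 169 175 175 172 165 164 168 170 171 177 173 140 106 108 132 154]
 [156 175 180 173 170 172 170 155 132 120 133 158 171 174 175 174 172 169 165 161 145 125 120 140 163 173 176 171 167 173 175 170 174 179 167 131 105 118 146 159]
 [166 179 178 173 172 173 163 143 121 123 147 168 173 175 175 175 174 173 174 172 161 136 121 129 155 170 172 166 172 180 175 170 178 178 155 118 108 130 151 160]]
```

The ring centre comes out at about (562, 298), which is 73 mm inside the rack's front edge and within the given range. The hook tip is at about (559.5, 236), so I go in over the ring and down.

Emit:
move_arm(targets="0.25 2 0 0 0 0 -1;0 2 0 0 0 0 -1;0 1.5 0 0 0 0 -1;0 0.7 0 0 0 0 -1;0 0 0 0 0 0 -1;0 0 -1 0 0 0 -1;0 0 -1 0 0 0 -1;0 0 -1 0 0 0 -1;0 0 -1 0 0 0 -1;0 0 0 0 0 0 -1")

```text
time_s: 16.02
tcp_pos: [557.9, 77.2, -1.2]
eef_rot: [[0.018, 1.0, -0.002], [1.0, -0.018, -0.0], [-0.0, -0.002, -1.0]]
ft_force: [-0.5, 0.3, -2.7]
gripper_width: 0.259
grasp_force: 55.0
```

```bash
python3 - <<'E'
from h import *
s=readout.get_state();print(s['tcp_pos'],s['grasp_force'],s['moment'],s['ft_force'])
S=snap('scene');D=snap('side')
A=np.hstack([cv2.resize(c['frame'][v:v+100,u:u+100],None,fx=4,fy=4,interpolation=2) for c,u,v in((S,400,260),(D,240,350))])
cv2.imwrite('pics/m5.png',A[:,:,::-1])
g=cv2.cvtColor(S['frame'],cv2.COLOR_RGB2GRAY)
np.set_printoptions(linewidth=250);print(g[292:322,446:470])
p=(562,298,14);print(proj(S,p),proj(S,(562,298,36)),proj(S,(562,273,33)))
E
```

```text
[557.90241575  77.22034987  -1.15287788] 54.97563600540161 [-0.246482    0.07290519 -0.00273741] [-0.50796887  0.28282216 -2.65933614]
[[ 93  95  96  96  94  93 151 166 148 150 134 132 145 161 171 192 204 202 183 176 174 175 176 175]
 [ 93  96  96  94  93 150 170 173 171 172 170 169 153 129 132 144 154 162 173 195 201 203 185 176]
 [ 94  94  95  96  95 160 172 173 173 173 174 176 173 170 169 154 126 131 137 148 158 169 193 209]
 [ 95  95  94  95  94 160 174 173 174 174 174 175 174 174 175 172 165 164 147 150 132 130 145 156]
 [ 96  95  94  93 151 172 173 174 172 173 173 175 173 172 172 173 173 173 170 171 170 168 151 129]
 [ 96  94  94  92 109 158 171 172 174 176 174 172 174 173 175 174 173 175 175 175 177 175 171 166]
 [ 96  96  94  92  92 110 114 115 164 177 174 170 172 175 175 172 171 174 176 176 175 172 172 172]
 [ 95  97  97  94  95  95  94  94 111 116 162 173 175 177 178 177 175 174 174 174 174 169 168 172]
 [101  97 152 163 163 115  96  96  94  95 110 114 115 164 177 178 177 175 176 177 175 174 175 174]
 [210 187 179 174 173 169 167 117  94  93  94  94  95 111 114 116 116 164 
[... 1497 characters left out ...]
133 128 117]
 [154 169 182 191 202 209 212 197 158 177 208 158 130 167 177 137 118 117 122 173 173 120  99  95]
 [129 136 144 152 166 182 190 201 205 211 204 183 183 184 188 136 108 131 132 169 176 169 166 165]
 [125 118 121 128 135 144 150 165 179 189 194 206 215 198 188 187 200 188 139 126 118 116 165 176]
 [167 167 152 123 115 120 127 134 142 149 162 177 187 194 206 214 225 201 173 190 179 178 144 120]
 [172 175 176 170 119  96 101 122 120 125 134 141 149 160 176 188 199 207 213 213 194 177 188 202]]
(np.float64(462.1288197480735), np.float64(317.88451261294716)) (np.float64(463.1814164248624), np.float64(311.39516430216247)) (np.float64(453.42740862254266), np.float64(309.4059530206735))
```

The tip shows as a dark strip at scene columns 461–465 ending at row 318, just where the ring's inside should be. I'll pull gently.

Emit:
move_arm(targets="0 -0.5 0 0 0 0 -1;0 -0.5 0 0 0 0 -1;0 -0.7 0 0 0 0 -1;0 -0.7 0 0 0 0 -1;0 -0.8 0 0 0 0 -1;0 -0.8 0 0 0 0 -1;0 -0.8 0 0 0 0 -1;0 -0.8 0 0 0 0 -1;0 -0.8 0 0 0 0 -1;0 -0.6 0 0 0 0 -1")

```text
time_s: 17.38
tcp_pos: [558.5, 6.8, -0.2]
eef_rot: [[0.018, 1.0, -0.0], [1.0, -0.018, 0.0], [0.0, -0.0, -1.0]]
ft_force: [0.4, 4.0, -1.4]
gripper_width: 0.264
grasp_force: 55.0
```

```bash
cat > m.py <<'E'
from h import *
def cen(c,lo,hi,box=(0,0,640,480),amin=30):
    h=cv2.cvtColor(c['frame'],cv2.COLOR_RGB2HSV);m=cv2.inRange(h,lo,hi)
    n,l,st,ce=cv2.connectedComponentsWithStats(m)
    return sorted([(int(st[i][4]),tuple(ce[i].round(1)),tuple(int(x) for x in st[i][:4])) for i in range(1,n) if st[i][4]>amin and box[0]<=ce[i][0]<box[2] and box[1]<=ce[i][1]<box[3]],reverse=True)
E
python3 - <<'E'
from m import *
S=snap('scene')
print(cen(S,(5,190,100),(14,255,255),(380,200,640,480))[:3])
s=readout.get_state();print(s['tcp_pos'],s['ft_force'])
E
```

```text
[]
[ 5.58569476e+02  6.37916256e+00 -1.71070617e-01] [ 0.23880292  0.44583968 -0.88073264]
```

```bash
python3 - <<'E'
from m import *
S=snap('scene')
h=cv2.cvtColor(S['frame'],cv2.COLOR_RGB2HSV)
b=cv2.imread('pics/scene0.png');print(cv2.cvtColor(b,cv2.COLOR_BGR2HSV)[315:330:4,495:515:5].tolist())
for lo in((5,120,60),(3,150,60)):
  print(cen(S,lo,(20,255,255),(400,200,560,420))[:5])
E
```

```text
[[[14, 182, 112], [14, 203, 113], [14, 205, 113], [15, 207, 112]], [[13, 130, 92], [100, 31, 148], [40, 4, 174], [15, 208, 113]], [[15, 184, 86], [14, 185, 87], [14, 187, 90], [23, 11, 89]], [[14, 188, 87], [15, 184, 86], [15, 190, 86], [15, 179, 84]]]
[(208, (np.float64(483.0), np.float64(306.9)), (471, 298, 25, 17)), (195, (np.float64(480.1), np.float64(318.9)), (470, 312, 23, 13))]
[(201, (np.float64(483.1), np.float64(307.0)), (472, 298, 24, 17)), (184, (np.float64(480.0), np.float64(318.9)), (470, 312, 23, 13))]
```

Emit:
move_arm(targets="0 -0.6 0 0 0 0 -1;0 -0.8 0 0 0 0 -1;0 -1 0 0 0 0 -1;0 -1 0 0 0 0 -1;0 -1 0 0 0 0 -1;0 -1 0 0 0 0 -1;0 -1 0 0 0 0 -1;0 -1 0 0 0 0 -1;0 -1 0 0 0 0 -1;0 -0.6 0 0 0 0 -1")

```text
time_s: 18.73
tcp_pos: [558.6, -83.3, -0.2]
eef_rot: [[0.018, 1.0, -0.0], [1.0, -0.018, -0.0], [-0.0, -0.0, -1.0]]
ft_force: [-0.0, 3.7, -2.1]
gripper_width: 0.261
grasp_force: 55.0
```

```bash
python3 - <<'E'
from m import *
S=snap('scene');D=snap('side')
for c,bx in((S,(230,190,350,320)),(D,(280,215,420,300))): 
    for x in cen(c,(0,0,200),(180,40,255),bx,25): print(c['n'],x)
print(cen(S,(5,120,60),(20,255,255),(400,200,560,420))[:3])
E
```

```text
scene (4947, (np.float64(275.8), np.float64(192.8)), (219, 136, 97, 106))
scene (1728, (np.float64(231.6), np.float64(259.9)), (205, 236, 51, 54))
scene (202, (np.float64(313.0), np.float64(229.1)), (307, 220, 13, 19))
scene (123, (np.float64(295.9), np.float64(258.8)), (287, 253, 17, 11))
scene (120, (np.float64(284.8), np.float64(270.5)), (274, 266, 21, 12))
scene (68, (np.float64(345.2), np.float64(266.5)), (341, 257, 15, 17))
scene (31, (np.float64(310.2), np.float64(266.1)), (302, 264, 16, 6))
scene (27, (np.float64(312.7), np.float64(275.0)), (307, 273, 11, 5))
side (210, (np.float64(392.8), np.float64(253.5)), (382, 248, 22, 12))
side (166, (np.float64(399.5), np.float64(229.1)), (390, 224, 20, 11))
side (159, (np.float64(286.0), np.float64(226.6)), (277, 222, 19, 11))
[(196, (np.float64(446.5), np.float64(308.5)), (436, 302, 23, 13)), (185, (np.float64(448.9), np.float64(296.8)), (438, 288, 23, 16))]
```

Emit:
move_arm(targets="0.1 -0.6 0 0 0 0 -1;0.1 -0.8 0 0 0 0 -1;0 -1 0 0 0 0 -1;0 -1 0 0 0 0 -1;0 -1 0 0 0 0 -1;0 -1 0 0 0 0 -1;0 -1 0 0 0 0 -1;0 -1 0 0 0 0 -1;0 -1 0 0 0 0 -1;0 -0.6 0 0 0 0 -1")

```text
time_s: 20.08
tcp_pos: [560.6, -173.3, -0.2]
eef_rot: [[0.018, 1.0, 0.0], [1.0, -0.018, -0.0], [-0.0, 0.0, -1.0]]
ft_force: [0.4, 3.9, -1.7]
gripper_width: 0.263
grasp_force: 55.0
```

Emit:
move_arm(targets="0 -0.8 0 0 0 0 -1;0 -1 0 0 0 0 -1;0 -1 0 0 0 0 -1;0 -1 0 0 0 0 -1;0 -0.8 0 0 0 0 -1;0 -0.4 0 0 0 0 -1;0 -0.2 0 0 0 0 -1;0 0 0 0 0 0 -1;0 0 0 0 0 0 -1")

```text
time_s: 21.2
tcp_pos: [560.7, -224.7, -0.1]
eef_rot: [[0.018, 1.0, 0.0], [1.0, -0.018, -0.0], [-0.0, 0.0, -1.0]]
ft_force: [-0.7, 0.4, -1.4]
gripper_width: 0.26
grasp_force: 55.0
```

```bash
python3 - <<'E'
from m import *
S=snap('scene','s6.png');D=snap('side','d6.png')
print(readout.get_state()['tcp_pos'])
print(cen(S,(5,120,60),(20,255,255),(340,200,560,420))[:4])
A=np.hstack([S['frame'][200:400,240:520],D['frame'][180:380,220:440]])
print(A.shape)
cv2.imwrite('pics/m6.png',cv2.resize(A,None,fx=1.6,fy=1.6,interpolation=2)[:,:,::-1])
for z in(40,):
  for y in(45,215):
    for x in(460,660): print(x,y,np.round(proj(S,(x,y,z))),np.round(proj(D,(x,y,z))))
E
```

```text
[ 5.60679587e+02 -2.24664366e+02 -9.51025397e-02]
[(441, (np.float64(397.3), np.float64(287.8)), (387, 272, 23, 28))]
(200, 500, 3)
460 45 [386. 263.] [358. 323.]
660 45 [357. 304.] [275. 305.]
460 215 [444. 279.] [338. 383.]
660 215 [419. 324.] [244. 358.]
```

View pics/m6.png

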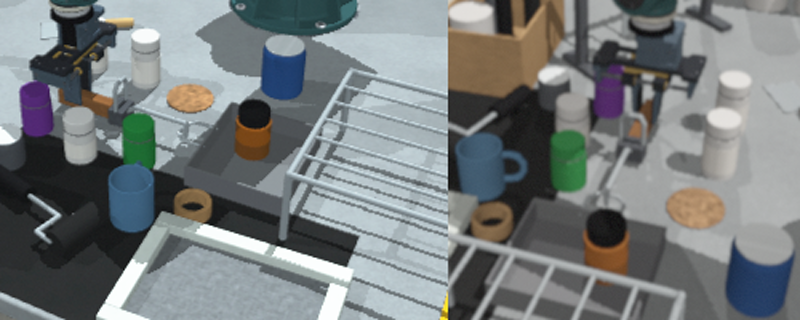

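The picture shows the tray drawn out, with its front corners at scene (381,265) and (357,310) and its rear by the rack's front legs. The amber jar stands at (394,288), and nothing has been knocked.

```bash
python3 - <<'E'
from m import *
S=snap('scene');D=snap('side')
f=lambda x,y:(x/1.6+240,y/1.6+200)
g=lambda x,y:((x/1.6-280)+220,y/1.6+180)
for p in[(233,103),(187,170),(285,205)]: print(onz(S,*f(*p),40))
for p in[(523,201),(664,232)]: print('D',onz(D,*g(*p),40))
print('solv lid',two(S,f(254,108),D,g(606,224)), 'bot',onz(S,397,298,4))
E
```

```text
[465.1  45.2  40. ]
[669.   48.7  40. ]
[676.4 217.5  40. ]
D [676.2  53.5  40. ]
D [464.8  52.9  40. ]
solv lid (array([531.3, 109.3,  91. ]), np.float64(4.7)) bot [550.2 115.3   4. ]
```

Emit:
move_arm(targets="0 -0.5 0 0 0 0 -1;0 -0.6 0 0 0 0 -1;0 -0.6 0 0 0 0 -1;0 -0.3 0 0 0 0 -1;0 0 0 0 0 0 -1;0 0 0 0 0 0 -1;0 0.8 0 0 0 0 -1;0 0.6 0 0 0 0 -1;0 0 1 0 0 0 -1;0 0 1.5 0 0 0 -1")

```text
time_s: 22.65
tcp_pos: [560.6, -230.5, 25.6]
eef_rot: [[0.018, 1.0, -0.0], [1.0, -0.018, 0.0], [0.0, -0.0, -1.0]]
ft_force: [-0.5, 0.3, -2.5]
gripper_width: 0.257
grasp_force: 55.0
```

Emit:
move_arm(targets="0 0 2 0 0 0 -1;0 0 3 0 0 0 -1;0 0 4 0 0 0 -1;0 0 4 0 0 0 -1;0 0 4 0 0 0 -1;0 0 0 0 0 0 -1")

```text
time_s: 23.4
tcp_pos: [562.3, -231.6, 199.5]
eef_rot: [[0.018, 1.0, 0.006], [1.0, -0.018, -0.003], [-0.003, 0.006, -1.0]]
ft_force: [0.4, -0.7, -2.0]
gripper_width: 0.258
grasp_force: 55.0
```

```bash
python3 - <<'E'
from m import *
s=readout.get_state();print(s['tcp_pos'],s['joint_pos'],s['ft_force'],s['moment'])
S=snap('scene');D=snap('side')
print(cen(S,(5,120,60),(20,255,255),(340,200,560,420))[:4])
b=cv2.cvtColor(cv2.imread('pics/s6.png'),cv2.COLOR_BGR2GRAY).astype(int);g=cv2.cvtColor(S['frame'],cv2.COLOR_RGB2GRAY).astype(int)
np.set_printoptions(linewidth=250)
print(g[300,350:420],b[300,350:420])
E
```

```text
[ 562.30008025 -231.56808863  199.50424861] [-4.28977930e-01  2.19160739e-01  1.92189601e+00 -8.25610562e-06
  9.93999360e-01 -4.10822366e-01] [ 0.3930557  -0.65792206 -2.0354012 ] [-0.27013112  0.08465485 -0.02078797]
[(435, (np.float64(390.4), np.float64(285.9)), (380, 271, 23, 27))]
[79 68 68 67 67 67 66 69 71 73 73 72 73 72 72 73 71 72 72 73 73 73 72 72 72 82 86 87 86 86 86 87 87 86 87 87 87 87 87 86 87 86 88 88 87 88 87 88 85 86 85 85 84 75 72 71 73 71 72 72 72 73 72 72 73 72 73 73 72 99] [ 99  98  99 100  99  97 100  95  90  78  71  70  70  70  70  69  73  73  74  75  75  75  75  75  76  75  75  74  74  75  76  76  76  75  86  90  90  89  90  90  90  90  89  89  87  83  81  82  74  79  81  77  74  73  75  74  75  75  75  75  74  74
  75  75  75  75 120 131 138 140]
```

The tray followed (amber jar now at (390,286)) and the hook is clear. Now I'll refine the peg position by stereo over all five peg tips and measure the eye in the hand.

```bash
python3 - <<'E'
from m import *
S=snap('scene');D=snap('side');W=snap('wrist')
sc=[(315,58),(344,95),(377,138),(408,185),(440,236)];sd=[(583,118),(515,138),(451,154),(379,177),(305,203)]
P=[]
for a,b in zip(sc,sd):
    p,e=two(S,(150+a[0]/6,150+a[1]/6),D,(280+b[0]/5,110+b[1]/5));print(p,e);P.append(p)
P=np.array(P);print(P.mean(0),np.polyfit(np.arange(5),P,1)[0])
g=cv2.cvtColor(W['frame'],cv2.COLOR_RGB2GRAY).astype(int)
print(g[40:120:2,318]);print(g[68,270:370:2])
s=readout.get_state();z=s['tcp_pos'][2]+19+75
for v in(62,68,74): print(onz(W,318.75,v,z)-s['tcp_pos'])
E
```

```text
[ 491.1 -560.3  260.3] 1.5
[ 524.3 -514.5  261.7] 3.8
[ 554.7 -470.6  262.6] 0.1
[ 587.4 -426.8  261.4] 0.5
[ 619.7 -383.9  259. ] 1.2
[ 555.44 -471.22  261.  ] [32.03 44.05 -0.29]
[120 120 120 120 119 120 120 120 132 145 153 160 174 168 154 148 145 139
 117 108 102  94  76  78  78  79  77  77  77  77  76  76  78  79  79  77
  77  76  76  77]
[138 144 145 144 144 143 143 143 143 142 142 142 141 142 141 141 142 141
 142 141 141 142 141 141 154 169 170 170 170 170 170 169 171 171 171 171
 171 171 171 171 171 171 171 172 171 172 173 173 169 166]
[ 2.46110067 97.67117141 93.96622754]
[ 2.36110067 95.57117141 93.96622754]
[ 2.36110067 93.47117141 93.96622754]
```

The peg tips lie on a 54.5 mm pitch (55 given) at a yaw of −36°, so I take the peg's origin as about (584.5, −490). I'll turn the hook over free space, then line up before the peg.

Emit:
move_arm(targets="-1.1 0 0 0 0 -0.1677 -1;-1.1 0 0 0 0 -0.1677 -1;-1.1 0 0 0 0 -0.1677 -1;-1.1 0 0 0 0 -0.1677 -1;-1.1 0 0 0 0 -0.1677 -1;-1.1 0 0 0 0 -0.1677 -1;-1.1 0 0 0 0 -0.1677 -1;-1.1 0 0 0 0 -0.1677 -1;-1.1 0 0 0 0 -0.1677 -1;-1.1 0 0 0 0 -0.1677 -1")

```text
time_s: 24.9
tcp_pos: [449.6, -230.3, 193.9]
eef_rot: [[0.992, -0.129, -0.002], [-0.129, -0.992, 0.001], [-0.002, -0.001, -1.0]]
ft_force: [0.5, -0.2, -2.0]
gripper_width: 0.256
grasp_force: 55.0
```

Emit:
move_arm(targets="-1.1 0 0 0 0 -0.1677 -1;-1.1 0 0 0 0 -0.1677 -1;-1.1 0 0 0 0 -0.1677 -1;-1 -2 0 0 0 0 -1;-1.5 -2.5 0 0 0 0 -1;-1.5 -2.5 -0.5 0 0 0 -1;-1.5 -2 -0.5 0 0 0 -1;-0.5 0 -0.5 0 0 0 -1;0 0 0 0 0 0 -1;0 0 0 0 0 0 -1")

```text
time_s: 26.15
tcp_pos: [357.9, -320.1, 179.8]
eef_rot: [[0.81, -0.586, -0.0], [-0.586, -0.81, 0.0], [-0.0, -0.0, -1.0]]
ft_force: [0.3, -0.0, -1.2]
gripper_width: 0.259
grasp_force: 55.0
```

```bash
python3 - <<'E'
from m import *
s=readout.get_state();print(s['tcp_pos'],s['eef_rot'],s['joint_pos'],s['grasp_force'])
W=snap('wrist','w7.png');S=snap('scene','s7.png')
g=cv2.cvtColor(W['frame'],cv2.COLOR_RGB2GRAY).astype(int)
print(g[40:90:2,318])
# where pegs should be in the wrist view
o=np.array([584.5,-490,0]);X=np.array([.809,-.588,0]);Y=np.array([.588,.809,0])
for k in(-110,-55,0,55,110): print(k,np.round(proj(W,o+Y*k+X*-34+[0,0,264])),np.round(proj(W,o+Y*k+X*-20+[0,0,250])),np.round(proj(W,o+Y*k+X*60+[0,0,250])))
E
```

```text
[ 357.91094627 -320.05257178  179.78954838] [[ 8.10000335e-01 -5.86429400e-01 -1.27829702e-04]
 [-5.86429351e-01 -8.10000329e-01  2.88984633e-04]
 [-2.73011185e-04 -1.59114560e-04 -9.99999950e-01]] [-7.78232898e-01  3.56080267e-02  2.17420152e+00  1.44561501e-04
  9.32077020e-01  1.41912084e+00] 54.9756395816803
[105 106 106 106 106 106 106 106 141 149 149 149 154 153 139 128 119 109
 100  92  83  85 117 119 119]
-110 [ 537. -154.] [ 521. -155.] [ 493. -220.]
-55 [ 439. -182.] [ 429. -179.] [ 412. -239.]
0 [ 326. -193.] [ 325. -189.] [ 324. -247.]
55 [ 211. -184.] [ 220. -181.] [ 235. -241.]
110 [ 111. -158.] [ 126. -159.] [ 153. -223.]
```

Emit:
move_arm(targets="-0.26 -0.36 0.4 0 0 0 -1;1.6 -1.16 0 0 0 0 -1;2 -1.45 0 0 0 0 -1;2 -1.45 0 0 0 0 -1;2 -1.45 0 0 0 0 -1;1.6 -1.16 0 0 0 0 -1;0.9 -0.68 0 0 0 0 -1;0 0 0 0 0 0 -1;0 0 0 0 0 0 -1")

```text
time_s: 27.38
tcp_pos: [455.6, -397.4, 183.7]
eef_rot: [[0.81, -0.587, -0.0], [-0.587, -0.81, 0.0], [-0.0, -0.0, -1.0]]
ft_force: [-0.6, 0.4, -1.8]
gripper_width: 0.255
grasp_force: 55.0
```

```bash
python3 - <<'E'
from m import *
s=readout.get_state();print(s['tcp_pos'],s['ft_force'])
W=snap('wrist','w8.png');S=snap('scene','s8.png');D=snap('side','d8.png')
o=np.array([584.5,-490,0]);X=np.array([.809,-.588,0]);Y=np.array([.588,.809,0])
for k in(-55,0,55): print(k,np.round(proj(W,o+Y*k+X*-34+[0,0,264])),np.round(proj(W,o+Y*k+X*-20+[0,0,250])),np.round(proj(W,o+Y*k+X*60+[0,0,250])))
g=cv2.cvtColor(W['frame'],cv2.COLOR_RGB2GRAY)
ch=' .:-=+*#%@'
for v in range(0,100,3): print('%3d'%v,''.join(ch[min(9,g[v,u]//26)] for u in range(200,450,2)))
E
```

```text
[ 455.612403   -397.4281824   183.68975757] [-0.60300756  0.40897975 -1.83670505]
-55 [456.  20.] [443.   2.] [ 427. -127.]
0 [313.  10.] [314.  -7.] [ 314. -136.]
55 [172.  22.] [186.   3.] [ 202. -126.]
  0 ------------------------------*##%%%#%#%%%%%%%%%%*+=====*##*===+*+=====*#######%#+++++++==+*#%%##-....::::::::-----::::::----
  3 -------------------------------#%%%%%%#####%%#####++=+=+*#%%%%%%#+=======#%%###%*===+++===++++=+=....:::::::::----:::::::::::
  6 -------------------------------*%%%##%%#%%%%%#%####+++=+*#%%%%%%#+++++++==######=+++==+====++++=:...:::::::::---:::::::::::::
  9 --------------------------------#%%%%%%%#%%###%#%%##++=+*#%%%%%%#+=+=+++==+*##%#++++=++==%%%+=+=::.:::::::------::::::::::::-
 12 --------------------------------+%%%##%%%%###%%%%%#%%#-+*#%%%%%%#+=+========+%%%#====+===%%%%+++-::::::::------::::::::::::=#
 15 --------------------------------=#%%%%%%%%%%%%%%#%%%%%++*#%%%%%%#++==++==++===##%*==+=+:-%%%%%+=-.::::-:----:::::::::::::-*%#
 18 --------------------------------==*%%%#%%%%%%%%%###%%#++*#%%%%%%#+++++==+++===%%%%*=++-:-=====-::::::::::::::::
[... 2824 characters left out ...]
-------==++++++*****##%%###################%%%#%##
 87 ++++++++++++++++++++++++-----::::::------------=========================---------:-:-==++++++**#%%##################%#%%#####
 90 +++++++++++++++++++++++++=-:::::::::-----------==========================-------:-::----===+++#%%###################%##%%#%##
 93 +++++++++++++++++++++++++++-:::::::::----------===========================-----::::----=====*%%%##################%%%%%%#%##%
 96 +++++++++++++++++++++++++++++-::::::::----:-:-=============================-:::::-----====+%%%#########%########%%#%%%#%%%%%#
 99 ++++++++++++++++++++++++++++++=::::::::---:::::-=============================:-:----====+#%%###################%%%%%%#%#%%%%%
```

Emit:
move_arm(targets="0.5 -0.36 0 0 0 0 -1;0.5 -0.36 0 0 0 0 -1;0 0 0 0 0 0 -1")

```text
time_s: 27.9
tcp_pos: [466.4, -405.3, 183.8]
eef_rot: [[0.81, -0.587, 0.0], [-0.587, -0.81, -0.0], [0.0, 0.0, -1.0]]
ft_force: [-0.1, -0.2, -1.4]
gripper_width: 0.258
grasp_force: 55.0
```

```bash
python3 - <<'E'
from m import *
s=readout.get_state();print(s['tcp_pos'],s['ft_force'])
W=snap('wrist','w9.png')
o=np.array([584.5,-490,0]);X=np.array([.809,-.588,0]);Y=np.array([.588,.809,0])
for k in(-55,0,55): print(k,np.round(proj(W,o+Y*k+X*-34+[0,0,264])),np.round(proj(W,o+Y*k+X*-20+[0,0,250])))
g=cv2.cvtColor(W['frame'],cv2.COLOR_RGB2GRAY)
b=cv2.cvtColor(cv2.imread('pics/w8.png'),cv2.COLOR_BGR2GRAY)
ch=' .:-=+*#%@'
for v in range(0,60,2): print('%3d'%v,''.join(ch[min(9,g[v,u]//26)] for u in range(130,510,3)))
E
```

```text
[ 466.36437089 -405.25393046  183.83218478] [-0.11740153 -0.18874131 -1.38880543]
-55 [457.  51.] [444.  29.]
0 [313.  42.] [314.  21.]
55 [171.  53.] [184.  30.]
  0 ....-==+*+++=++++==***++++********+=-==-=%##%%%%%#%%#+===+==-+#%%%%#%%*++#==+====+%%#####%%%*....:-=+::----++:=*#%%%====%:.....
  2 .....-=+++++=++++==**++++******+++=---=--#%%%%%%#%%%#=+#++===+#%%%%########=====++%%%%###%%#.....::==::::--++:=*#%%%=====......
  4 ......=+++++=++++==**+++*+++++++===---=--##%%#%%%%%%%%#%++==-+#%%%%######%#++++=+++%%%#%%%%#.....::--:::::-==-=+#%%%===-.......
  6 .......+++++=++++==*+++++++======-----=--*#%%#%%%#%%%%#%#+++-=#%%%%###%#####++++==+%%%#%##%=:.:::::...:::::-::=+#%%%===........
  8 .......+*+++=++++==+==========----::--=---#%%#%%%%%%%%%%#+++-=+%%%%##=*%###%++++==++%#%%#%%.:..::::.....:::-::-+#%%%==.........
 10 .......+++++=++++=-=====------------------%%##%#%#%%%%%%++=+-=#%%%%#++=####%%+=+++++%%%%#%*....::.......::::::-+#%%%=.........:
 12 .......+++++=++++=------------------------#%#%%%%%#%%%%%=+=+-+*+++%#===+####%+++++==+#%##%:...:::....::-::::::-+#%%%:........::
 14 .......==
[... 2322 characters left out ...]
=================*#.....--::  .         
 50 ............=---=++++------------------------- -++++++++++#%--=====%%%#%%%%#%%#--======================+#......--::            
 52 ............:::--+++=+------------------------ .++++++++++##--=====#%%#%%%%#%%%:======================+%.......----            
 54 ............::::--++++=-----------------------  ++++=+++++#%=+=====%%%%%%%%#%%%:======================%#.......----.           
 56 ...........::::::--+++++---------------------- -++++++++++++++++++++++++++++***-=====================###.......----:          .
 58 -........:::::::::--++++=--------------------:=+++++++++++++++++++++++++++++####+===================*###.......-----:        :-
```

```bash
python3 - <<'E'
from m import *
S=snap('scene','s9.png');D=snap('side','d9.png')
for n,p in (('eyetop',(541.7,-459.9,278)),('eyebot/shank',(541.7,-459.9,230)),('handle top at grip+20',(482,-417,226))): print(n,np.round(proj(S,p),1),np.round(proj(D,p),1))
ch=' .:-=+*#%@'
for c,f,u,v in((S,'scene0.png',(190,236),(160,210)),(D,'side0.png',(350,400),(122,172))):
    b=cv2.imread('pics/'+f)[:,:,::-1];d=np.abs(c['frame'].astype(int)-b).max(2);g=cv2.cvtColor(c['frame'],cv2.COLOR_RGB2GRAY)
    print('cols',u)
    for y in range(*v):print(y,''.join(ch[min(9,g[y,x]//26)] for x in range(*u)),' ',''.join('#' if d[y,x]>30 else '.' for x in range(*u)))
E
```

```text
eyetop [217.8 167.1] [374.3 137.5]
eyebot/shank [220.  181.9] [373.  153.2]
handle top at grip+20 [243.6 177.7] [390.7 162.9]
cols (190, 236)
160 +++==---::-==-=++++++++++++++++====-..........   ..............................................
161 -==--:::::-====++++++++++++++++====-..........   ..............................................
162 --*=-:-==**=-==++++++++++++++++=====:.........   ..............................................
163 :-+#***+++=====+++++++++++++++++====:.........   ..............................................
164 **++=+=====-===+++++++++++*+++++====:.........   ..............................................
165 +===-==========+***+++++++++==++====-.........   ..............................................
166 ==---++++++====+++++++++++=====+====-.........   ..........................#..#................
167 ++===++++++========+++++++==========-.........   ..........................##..................
168 ++=-==**+++=======++++++++=-=+======-.........   ..........................##..................
169 ++:.=:=#+++**#*+=-++++++++===========:........   .....
[... 8757 characters left out ...]
  ..#..............#############........##########.#
166 ===========-----:::::::::::::::::::::::::::::-----   .##...............############.......##########...
167 ====++++++++=====--::----::::::::::::::::::::--===   ...................###########.##.....########....
168 ===++*********+++==-=====--::::::::::::::::::--===   ..#......................#####.##....#########....
169 ===++************+==+++++==--:::::::::::::::::---=   .##........................###.##.....########....
170 ===++************++++++++++==-::::::::::::::::::--   ##.....................................########...
171 ===++************+++++++++++=-::::::::::::::::::::   .##.....................................########..
```

The eye top is at scene (217,166) against a predicted (217.8,167.1), so the height agrees. The wrist evidence (eye and peg widths) says the camera pose needs no 19 mm correction and only the fingertips end short, so I'll fix the helper and recompute.

```bash
sed -i "s/;T\[2,3\]+=19//" h.py; python3 - <<'E'
from m import *
W=snap('wrist');s=readout.get_state()
o=np.array([584.5,-490,0]);X=np.array([.809,-.588,0]);Y=np.array([.588,.809,0])
for k in(-55,0,55): print(k,np.round(proj(W,o+Y*k+X*-34+[0,0,264])),np.round(proj(W,o+Y*k+X*-20+[0,0,250])))
a=onz(W,163,36,260);b=onz(W,484,36,260);print(a,b,np.linalg.norm(a-b),'mid tip',(a+b)/2)
a=onz(W,174,15,250);b=onz(W,470,15,250);print(a,b,np.linalg.norm(a-b),'mid shaft',(a+b)/2)
R=np.array(s['eef_rot'])
m=(a+b)/2;print('shaft in tool xy',(R.T@(m-s['tcp_pos'])).round(1))
e=onz(W,318.75,68,s['tcp_pos'][2]+19+75);print('eye in tool',(R.T@(e-s['tcp_pos'])).round(1))
E
```

```text
-55 [476.  36.] [460.  13.]
0 [313.  24.] [313.   2.]
55 [151.  38.] [168.  15.]
[ 588.8 -428.7  260. ] [ 523.5 -519.7  260. ] 112.00486596572492 mid tip [ 556.15 -474.2   260.  ]
[ 598.7 -435.4  250. ] [ 533.4 -526.2  250. ] 111.84243380756708 mid shaft [ 566.05 -480.8   250.  ]
shaft in tool xy [125.7   2.7 -66.3]
eye in tool [ 93.5   1.2 -94.1]
```

Emit:
move_arm(targets="-0.09 -0.12 0 0 0 0 -1;0.5 -0.36 0 0 0 0 -1;0.5 -0.36 0 0 0 0 -1;0.5 -0.36 0 0 0 0 -1;0.5 -0.36 0 0 0 0 -1;0 0 0 0 0 0 -1")

```text
time_s: 28.85
tcp_pos: [485.4, -420.8, 183.7]
eef_rot: [[0.81, -0.587, 0.0], [-0.587, -0.81, 0.0], [0.0, -0.0, -1.0]]
ft_force: [-0.8, -0.6, -1.6]
gripper_width: 0.258
grasp_force: 55.0
```

Emit:
move_arm(targets="0.5 -0.36 0 0 0 0 -1;0.5 -0.36 0 0 0 0 -1;0.5 -0.36 0 0 0 0 -1;0.3 -0.22 0 0 0 0 -1;0 0 0 0 0 0 -1;0 0 0 0 0 0 -1")

```text
time_s: 29.6
tcp_pos: [502.9, -433.4, 183.8]
eef_rot: [[0.81, -0.587, -0.0], [-0.587, -0.81, 0.0], [-0.0, 0.0, -1.0]]
ft_force: [-0.5, 0.5, -1.9]
gripper_width: 0.259
grasp_force: 55.0
```

Emit:
move_arm(targets="0 0 -0.5 0 0 0 -1;0 0 -0.5 0 0 0 -1;0 0 -0.4 0 0 0 -1;0 0 -0.2 0 0 0 -1;0 0 0 0 0 0 -1")

```text
time_s: 30.22
tcp_pos: [503.0, -433.5, 167.6]
eef_rot: [[0.81, -0.587, -0.0], [-0.587, -0.81, 0.0], [-0.0, -0.0, -1.0]]
ft_force: [-0.3, -0.6, -1.8]
gripper_width: 0.259
grasp_force: 55.0
```

Emit:
move_arm(targets="0 0 -0.1 0 0 0 -1;0 0 -0.1 0 0 0 -1;0 0 0 0 0 0 -1;0 0 0 0 0 0 -1")

```text
time_s: 30.72
tcp_pos: [503.1, -433.6, 165.9]
eef_rot: [[0.81, -0.587, 0.0], [-0.587, -0.81, -0.0], [0.0, 0.0, -1.0]]
ft_force: [-0.3, 0.3, -1.8]
gripper_width: 0.255
grasp_force: 55.0
```

Emit:
move_arm(targets="0 0 -0.1 0 0 0 -1;0 0 -0.1 0 0 0 -1;0 0 0 0 0 0 -1;0 0 0 0 0 0 -1")

```text
time_s: 31.22
tcp_pos: [503.1, -433.5, 163.8]
eef_rot: [[0.81, -0.587, -0.0], [-0.587, -0.81, 0.0], [-0.0, -0.0, -1.0]]
ft_force: [0.1, 0.6, -0.9]
gripper_width: 0.256
grasp_force: 55.0
```

Emit:
move_arm(targets="0 0 -0.1 0 0 0 -1;0 0 -0.1 0 0 0 -1;0 0 0 0 0 0 -1;0 0 0 0 0 0 -1")

```text
time_s: 31.72
tcp_pos: [503.6, -434.0, 162.5]
eef_rot: [[0.81, -0.587, 0.001], [-0.587, -0.81, -0.001], [0.002, 0.0, -1.0]]
ft_force: [-0.4, 1.3, 5.6]
gripper_width: 0.26
grasp_force: 55.0
```

```bash
python3 - <<'E'
from m import *
s=readout.get_state();print(s['ft_force'],s['moment'])
W=snap('wrist','w10.png')
g=cv2.cvtColor(W['frame'],cv2.COLOR_RGB2GRAY);ch=' .:-=+*#%@'
for v in range(0,120,3): print('%3d'%v,''.join(ch[min(9,g[v,u]//26)] for u in range(250,400,2)))
E
```

```text
[-0.35040052  1.29518841  5.5932592 ] [-0.14398302 -0.11391083  0.03439973]
  0 ++#%%%%%%%%%%%%%%%++=++%%%%===+++***++++*%%%%%+++++%%%%%%%%%%%%%%%%%%%%%%%%
  3 ++%%%%%%%%%%%%%%%%+++++%%%%===+++***+++++%%%%%++++#%%%%%%%%%%%%%%%%%%%%%%%%
  6 +*%%%%%%%%%%%#%+++++++++#%%===+++***++++*%+=++++++++#%%%%%%%%#%%%#%%%%%%%%%
  9 +++%%%%%%%%%%%++++++++%++#%-==+++***+++++%%++%++++%++#%%%%%%%%%%%%%%%%%%%%%
 12 +++%%%%%%%%%%%%#+++++++++++-==+++***+++++%%#+++++++*+++*%%%%%%%%%%%%%%%%%%%
 15 +++++#%%%%%%%%%%#++++++++++-==+++***+++++%%%%++++++++++++%%%%%%%%%%%%%%%%%%
 18 ++++++%%%%%%%%%%#++++++++++-==+++***+++++%%%%%++++++++++++#%%%%%%%%%%%%%%%%
 21 +++++++*+#+#%%%%#++++++++++-==+++***+++++%%%%%*++++++++++++#%%%%%%%%%%%%%%%
 24 +++++++++++++%%%%++++++++++-==+++***+++++%%%%%*+++++++++++++*%%%%%%%%%%%%%%
 27 ++++++++++++++%%%%+++++++++-==+++***+++++%%%%%*++++++++++++++%%%%%%%%%%%%%%
 30 +++++++++++++++%#++++++++++===+++***+++++%%%#*++++++++++++++++%%%%%%%%%%%%%
 33 +++++++++++++++++++++++++++===+++****++++%%%%*++++**+++++++++++%%%%%%%%%%%%
 36 ++++++++++++++++#++++++++++===+++***+++++%%%%%%#*%%%*+++++++
[... 1475 characters left out ...]
-------==========+++++==============-::--------=====*%%%%%%%
 96 --==-------------------=========+++++================-------=====+%%%%%%%%%
 99 --====----------------==========+++++================------====+#++++++++++
102 --===++---------------========+++++++================----=====*#--+++++++++
105 --====+-:-------------+++++===+++*++++====+++++========-====+==---=++++++++
108 ---== .:::::----------+++++===+++****++===+++++===============----=++++++++
111 ---==..:::::----------========+++****++++=====================-------------
114 ---=-..:::::---------=========+++****++++==+==================:----=--=====
117 ---=-...::------------========+++****++++==================================
```

Contact is felt and the peg runs through the eye (the column band at u 304–330 continues beneath the loop). I'll release it.

Emit:
move_arm(targets="0 0 0.15 0 0 0 -1;0 0 0 0 0 0 -0.3;0 0 0 0 0 0 0;0 0 0 0 0 0 0.3;0 0 0 0 0 0 0.3;0 0 0 0 0 0 0.3;0 0 0 0 0 0 0.3;0 0 0 0 0 0 0.3")

```text
time_s: 32.78
tcp_pos: [503.1, -433.6, 163.3]
eef_rot: [[0.81, -0.587, 0.0], [-0.587, -0.81, -0.0], [0.0, -0.0, -1.0]]
ft_force: [-0.2, -0.1, 0.4]
gripper_width: 0.654
grasp_force: 0.0
```

Emit:
move_arm(targets="0 0 0.5 0 0 0 0.3;0 0 1 0 0 0 0.3;0 0 1.5 0 0 0 0.3;-0.8 0.6 2 0 0 0 0.3;-1.6 1.2 2 0 0 0 0.3;-2.4 1.8 1 0 0 0 0.3;-2.4 1.8 0 0 0 0 1;-2.4 1.8 0 0 0 0 1;-1 1 0 0 0 0 1;0 0 0 0 0 0 1")

```text
time_s: 34.02
tcp_pos: [397.0, -351.4, 244.2]
eef_rot: [[0.81, -0.587, 0.001], [-0.587, -0.81, -0.001], [0.001, 0.0, -1.0]]
ft_force: [-0.2, -1.2, -0.1]
gripper_width: 0.999
grasp_force: 0.0
```

```bash
python3 - <<'E'
from m import *
s=readout.get_state();print(s['tcp_pos'],s['ft_force'],s['gripper_width'],s['joint_pos'])
S=snap('scene','s11.png');D=snap('side','d11.png')
# lids of white jars
for c,bx in((S,(230,190,350,320)),(D,(270,215,420,300))):
    for x in cen(c,(0,0,195),(180,40,255),bx,25): print(c['n'],x)
# handle of hook brown, tools
for c,bx in((S,(170,150,270,240)),(D,(330,110,420,200))):
    for x in cen(c,(3,90,60),(22,255,230),bx,15): print('hook/tools',c['n'],x)
print(cen(S,(5,120,60),(20,255,255),(340,200,560,420))[:4])
E
```

```text
[ 397.03366001 -351.41054639  244.1998428 ] [-0.23073851 -1.20525141 -0.05826938] 0.9986651797144492 [-7.68495439e-01  3.84662491e-02  2.03836763e+00  4.18433423e-05
  1.06350463e+00  1.42962336e+00]
scene (6000, (np.float64(320.4), np.float64(194.8)), (236, 141, 162, 111))
scene (217, (np.float64(333.3), np.float64(220.3)), (319, 212, 33, 15))
scene (198, (np.float64(242.8), np.float64(283.5)), (233, 278, 20, 12))
scene (167, (np.float64(288.3), np.float64(272.3)), (279, 267, 20, 11))
scene (138, (np.float64(236.3), np.float64(244.9)), (224, 240, 25, 12))
scene (44, (np.float64(336.5), np.float64(262.3)), (328, 258, 16, 8))
scene (37, (np.float64(311.5), np.float64(221.9)), (308, 220, 10, 6))
scene (35, (np.float64(237.0), np.float64(261.0)), (233, 259, 9, 5))
side (221, (np.float64(392.8), np.float64(253.6)), (382, 248, 22, 13))
side (167, (np.float64(399.7), np.float64(229.2)), (390, 224, 20, 11))
side (156, (np.float64(285.8), np.float64(226.7)), (277, 222, 19, 11))
side (151, (np.float64(296.6), np.float64(243.1)), (288, 238, 18, 12))
hook/tools scene (402, (np.float64(233.1), n
[... 360 characters left out ...]
 7))
hook/tools side (902, (np.float64(384.9), np.float64(160.5)), (364, 141, 42, 37))
hook/tools side (181, (np.float64(345.1), np.float64(169.4)), (342, 153, 9, 32))
hook/tools side (71, (np.float64(348.5), np.float64(140.1)), (338, 136, 20, 10))
hook/tools side (57, (np.float64(363.3), np.float64(149.1)), (361, 144, 6, 11))
hook/tools side (35, (np.float64(330.7), np.float64(143.4)), (325, 141, 10, 6))
hook/tools side (24, (np.float64(370.5), np.float64(129.8)), (366, 127, 9, 6))
hook/tools side (21, (np.float64(357.0), np.float64(133.4)), (353, 131, 9, 5))
[(434, (np.float64(390.4), np.float64(285.9)), (380, 271, 23, 27)), (37, (np.float64(353.4), np.float64(326.7)), (350, 319, 11, 17))]
```

Emit:
move_arm(targets="1 4.6 0 0 0 0.0627 1;1 4.6 0 0 0 0.0627 1;1 4.6 0 0 0 0.0627 1;1 4.6 0 0 0 0.0627 1;1 4.6 0 0 0 0.0627 1;1 4.6 0 0 0 0.0627 1;1 4.6 0 0 0 0.0627 1;0.5 4.6 0 0 0 0.0627 1;0 4.6 0 0 0 0.0627 1;0 4.6 0 0 0 0.0627 1")

```text
time_s: 35.38
tcp_pos: [472.8, 110.3, 243.5]
eef_rot: [[1.0, 0.002, 0.0], [0.002, -1.0, 0.0], [0.0, -0.0, -1.0]]
ft_force: [1.0, -0.1, 0.4]
gripper_width: 1.0
grasp_force: 0.0
```

Emit:
move_arm(targets="0 0 0 0 0 0 1;0 0 0 0 0 0 1")

```text
time_s: 35.62
tcp_pos: [472.5, 108.4, 243.2]
eef_rot: [[1.0, -0.0, -0.0], [-0.0, -1.0, -0.0], [-0.0, 0.0, -1.0]]
ft_force: [0.9, 0.2, 0.3]
gripper_width: 0.998
grasp_force: 0.0
```

```bash
python3 - <<'E'
from m import *
s=readout.get_state();print(s['tcp_pos'],s['eef_rot'][0])
W=snap('wrist','w12.png');S=snap('scene','s12.png')
g=cv2.cvtColor(W['frame'],cv2.COLOR_RGB2GRAY);h=cv2.cvtColor(W['frame'],cv2.COLOR_RGB2HSV);ch=' .:-=+*#%@'
for x in cen(W,(5,120,50),(22,255,255),(0,0,640,270),80): print(x)
for v in range(0,272,8): print('%3d'%v,''.join('A' if (5<=h[v,u,0]<=22 and h[v,u,1]>120) else ch[min(9,g[v,u]//26)] for u in range(20,620,5)))
for x in(466,666):
  for y in(30,200): print(x,y,np.round(proj(W,(x,y,40))))
E
```

```text
[472.492938   108.3820208  243.24963842] [ 9.99999939e-01 -2.09499437e-04 -2.78129705e-04]
(3303, (np.float64(445.4), np.float64(238.4)), (413, 206, 65, 68))
(889, (np.float64(342.7), np.float64(18.5)), (317, 0, 53, 36))
(608, (np.float64(620.1), np.float64(6.5)), (579, 0, 61, 21))
(338, (np.float64(324.3), np.float64(157.6)), (309, 133, 53, 60))
  0 ====..%---+*%%%%#+*%%##@@@@@@@+#%%*--=:...:::::....:........AAA....AAA.....-----*::*::::::::::::..............  AAAAAAAA
  8 ====..*%%%*+#%#%%%%%%#%@##***...%%...---..:::::.............A.......AA.......::.==:=::::::::::::::::::::.........=@@@AAA
 16 =:%%%#+--=%%%%%%%%%%%##===.:::::%#::::---.:::::.............AA......AA.......:::.-:+::::::::::::::...:..........:@@@@@%#
 24 %*==..%--%%%%%%+++++%%%%%%::::::@#::::.--.:::::..............AAAAAAAA........:::::::....:::::::::...............:.@@@@@#
 32 ====..#--+++%%%#%%%%%%%##%%%%%#+@*::.:::..::::................AAAAA:..........:::::.......:::::::.......:@@%..:::-=@@@@%
 40 ====..=-=%%%%%#%#%%%#+#%%::::::-@+:::....::::::................................:.:.......-+++::::....===@@@@@@::::--@@@%
 
[... 2876 characters left out ...]
2 %%%%+%%%%%%%%%%%%%%%%%%%%%%%%%%#@*%%%@%#+++++++++++++++++++++++++++++++++++++++AAAAAAAAAAAAA%%%%++++++=%%%%#%#+++==%####
240 %%%%+%%%%%%%%%%%%%#%%%%%%%%%%%%%@*%%%%%#+++++++++++++++++++++++++++++++++++++++AAAAAAAAAAAAA%%%#==++++++%#%##===+++++%%%
248 %%%%%%%@@@%%%%%%%%%%%%%%%%%#####@#@%%%%#+++++++++++++++++++++++++++++++++++++++AAAAAAAAAAAAA%%%*===+++==#-=##======+==-=
256 %%%==+%%%%%%%%%%%%%#%%%%%%%%%%%%@%%%%%%#+++++++++++++++++++++++++++++++++++++++=AAAAAAAAAAA%%%%*====+=*===@@@@====+=+===
264 --=#%%%##%%%%%%%%%###%%%%%@%%%%%%#%%#*:::=+++++++++++++++++++++++++++++++++++++:.::AAAAAAA%%%%%#+++==+===@@@@@@++======@
466 30 [387. 223.]
466 200 [235. 224.]
666 30 [389.  44.]
666 200 [233.  46.]
```

```bash
python3 - <<'E'
from m import *
W=snap('wrist');g=cv2.cvtColor(W['frame'],cv2.COLOR_RGB2GRAY).astype(int)
np.set_printoptions(linewidth=220)
for v in(80,120,180): print(v,g[v,236:256],g[v,384:404])
print(g[40:56,300],g[40:56,370]);print(g[212:234,300],g[212:234,370])
for p in[(245,80),(245,180),(396,80),(398,180)]: print(onz(W,*p,40))
for p in[(300,46),(370,46),(300,221),(370,221)]: print(onz(W,*p,40))
c=cen(W,(0,0,0),(180,255,60),(290,120,400,200),100);print(c)
print('coaster',onz(W,445.4,240,4))
# lid circle
m=(g[125:205,290:390]<45).astype(np.uint8);n,l,st,ce=cv2.connectedComponentsWithStats(m);i=1+np.argmax(st[1:,4]);print(st[i],ce[i]+[290,125])
E
```

```text
80 [212 215 216 216 214 209 197 181 181 179 106  76  77  76  77  76 115 178 182 181] [101 102 101 101 101 101  70  57  58  58  58  58  84  98 100 105 119 126 128 126]
120 [211 214 213 213 213 209 196 182 181 170 100  77  78  77  77  87 173 181 182 182] [101 101 101 101 101 101  74  59  59  59  59  59  92 116 116 122 137 146 147 148]
180 [132 130 127 126 127 128 140 163 181 178 156  77  60  58  58  59  80  95  99  99] [ 99  99  99  98  98  75  61  59  59  60  59  89 115 114 120 136 142 147 146 143]
[ 37  38  38  87 117 118 109  72  57  56  57  57  57  57  63  89] [ 38  38  38  37  66 111 116 110  75  57  57  56  57  56  57  57]
[115 115 115 101  80  73  73  72  73 109 114 114 118 123 122 126 144 145 148 149 150 150] [ 98  98  98  91  74  68  73  73  72 104 114 114 123 137 140 141 143 145 144 142 140 143]
[624.8 184.8  40. ]
[514.3 185.9  40. ]
[624.7  21.6  40. ]
[514.   18.9  40. ]
[661.6 125.2  40. ]
[662.7  49.6  40. ]
[468.3 126.2  40. ]
[468.2  49.1  40. ]
[(2442, (np.float64(339.0), np.float64(163.0)), (311, 136, 57, 55))]
coaster [438.2 -53.7   4. ]
[  21   11   57   55 2431] [338.94117647 162.98519128]
```

The tray is 165 × 194 mm at the wall tops (166 × 196 expected), centred at (565, 103), and the coaster at (438, −53) agrees with stereo. Now for the solvent jar.

```bash
python3 - <<'E'
from m import *
W=snap('wrist');
print(onz(W,339,163,94),onz(W,311,163,94),onz(W,367,163,94),onz(W,339,136,94),onz(W,339,190,94))
S=snap('scene');D=snap('side')
print(cen(D,(0,0,0),(180,255,50),(250,280,330,400),60)[:4],cen(S,(0,0,0),(180,255,50),(360,240,420,300),40)[:4])
E
```

```text
[532.7  86.7  94. ] [532.7 112.6  94. ] [533.   60.5  94. ] [558.   86.7  94. ] [507.4  86.6  94. ]
[(494, (np.float64(269.1), np.float64(297.9)), (248, 279, 39, 44)), (440, (np.float64(321.2), np.float64(315.5)), (310, 305, 24, 22))] [(290, (np.float64(391.4), np.float64(269.0)), (382, 261, 20, 17))]
```

Emit:
move_arm(targets="3 -1 0 0 0 0 1;3.05 -1.15 -2 0 0 0 1;0 0 -4 0 0 0 1;0 0 -5 0 0 0 1;0 0 -4 0 0 0 1;0 0 -3 0 0 0 1;0 0 -2 0 0 0 1;0 0 -1.6 0 0 0 1;0 0 0 0 0 0 -1;0 0 0 0 0 0 -1", grip_force=30)

```text
time_s: 37.17
tcp_pos: [533.1, 86.9, 28.0]
eef_rot: [[1.0, -0.0, 0.001], [-0.0, -1.0, 0.0], [0.001, -0.0, -1.0]]
ft_force: [0.2, 0.2, 0.6]
gripper_width: 0.816
grasp_force: 0.0
```

Emit:
move_arm(targets="0 0 0 0 0 0 -1;0 0 0 0 0 0 -1;0 0 0 0 0 0 -1;0 0 0 0 0 0 -1")

```text
time_s: 37.67
tcp_pos: [533.1, 87.1, 28.1]
eef_rot: [[1.0, -0.0, 0.001], [-0.0, -1.0, 0.0], [0.001, -0.0, -1.0]]
ft_force: [-1.7, 0.3, 7.5]
gripper_width: 0.65
grasp_force: 30.0
```

Emit:
move_arm(targets="0 0 1 0 0 0 -1;0 0 2 0 0 0 -1;0 0 4 0 0 0 -1;-1.5 -2.5 2 0 0 0 -1;-2 -3 0 0 0 0 -1;-2 -3 0 0 0 0 -1;-2 -3 0 0 0 0 -1;-2 -2.5 0 0 0 0 -1;0 0 0 0 0 0 -1;0 0 -2 0 0 0 -1")

```text
time_s: 38.92
tcp_pos: [439.0, -53.2, 98.6]
eef_rot: [[1.0, -0.001, 0.003], [-0.001, -1.0, -0.001], [0.003, 0.001, -1.0]]
ft_force: [0.4, 0.5, -2.8]
gripper_width: 0.648
grasp_force: 30.0
```

Emit:
move_arm(targets="0 0 -3 0 0 0 -1;0 0 -2 0 0 0 -1;0 0 -1 0 0 0 -1;0 0 -0.5 0 0 0 -1;0 0 -0.2 0 0 0 -1;0 0 0 0 0 0 -1;0 0 0 0 0 0 -1")

```text
time_s: 39.8
tcp_pos: [437.9, -53.1, 30.7]
eef_rot: [[1.0, -0.0, 0.001], [-0.0, -1.0, -0.0], [0.001, 0.0, -1.0]]
ft_force: [-0.2, 0.2, -3.2]
gripper_width: 0.65
grasp_force: 30.0
```

Emit:
move_arm(targets="0 0 -0.15 0 0 0 -1;0 0 -0.1 0 0 0 -1;0 0 0 0 0 0 -1;0 0 0 0 0 0 -1")

```text
time_s: 40.3
tcp_pos: [437.6, -53.1, 28.1]
eef_rot: [[1.0, -0.0, -0.0], [-0.0, -1.0, -0.0], [-0.0, 0.0, -1.0]]
ft_force: [-3.1, -0.2, 6.6]
gripper_width: 0.647
grasp_force: 30.0
```

Emit:
move_arm(targets="0 0 -0.1 0 0 0 -1;0 0 0 0 0 0 -1;0 0 0 0 0 0 -1")

```text
time_s: 40.67
tcp_pos: [437.8, -53.1, 27.8]
eef_rot: [[1.0, -0.0, -0.0], [-0.0, -1.0, 0.0], [-0.0, -0.0, -1.0]]
ft_force: [-9.4, 0.9, 29.2]
gripper_width: 0.649
grasp_force: 30.0
```

Contact is made, so I'll ease back 1 mm, release and lift, then look at the jars.

Emit:
move_arm(targets="0 0 0.1 0 0 0 -1;0 0 0 0 0 0 0.5;0 0 0 0 0 0 0.6;0 0 0 0 0 0 0.8;0 0 0 0 0 0 0.8;0 0 2 0 0 0 0.8;0 0 4 0 0 0 1;0 0 4 0 0 0 1;0 0 5 0 0 0 1;0 0 5 0 0 0 1")

```text
time_s: 41.92
tcp_pos: [437.2, -53.0, 229.4]
eef_rot: [[1.0, -0.0, -0.0], [-0.0, -1.0, 0.0], [-0.0, -0.0, -1.0]]
ft_force: [0.6, -0.5, -0.3]
gripper_width: 1.0
grasp_force: 0.0
```

```bash
python3 - <<'E'
from m import *
S=snap('scene','s13.png');D=snap('side','d13.png')
for c,bx in((S,(200,190,350,320)),(D,(270,215,420,300))):
    for x in cen(c,(0,0,195),(180,40,255),bx,60): print(c['n'],x)
a=cen(D,(0,0,0),(180,255,45),(350,260,400,330),40)[:3];print('solvlid side',a);
print('amber',cen(S,(5,120,60),(20,255,255),(320,200,420,300))[:3],cen(D,(5,120,50),(20,255,255),(340,260,420,340))[:3])
print('pred lid',proj(S,(438,-53,94)),proj(D,(438,-53,94)),'mid body',proj(S,(438,-53,40)),proj(D,(438,-53,40)))
print('R',two(S,(289.2,272.5),D,(297,243)),'tin',two(S,(242.8,283.5),D,(285.9,226.7)))
print(readout.get_state()['tcp_pos'])
E
```

```text
scene (9259, (np.float64(310.5), np.float64(195.5)), (219, 137, 184, 123))
scene (1437, (np.float64(233.2), np.float64(260.2)), (205, 237, 51, 53))
scene (232, (np.float64(331.5), np.float64(265.4)), (303, 257, 42, 17))
scene (201, (np.float64(287.9), np.float64(271.7)), (274, 266, 25, 12))
side (216, (np.float64(392.8), np.float64(253.6)), (382, 248, 22, 13))
side (167, (np.float64(297.4), np.float64(243.1)), (288, 238, 19, 12))
side (163, (np.float64(399.7), np.float64(229.2)), (390, 224, 20, 11))
side (159, (np.float64(286.0), np.float64(226.6)), (277, 222, 19, 11))
solvlid side [(331, (np.float64(377.4), np.float64(284.2)), (367, 275, 21, 19))]
amber [(410, (np.float64(358.9), np.float64(255.7)), (348, 242, 22, 27))] [(600, (np.float64(375.5), np.float64(304.2)), (363, 286, 26, 33))]
pred lid (np.float64(358.8076170317622), np.float64(235.9248874437615)) (np.float64(377.881139542582), np.float64(279.7692923946225)) mid body (np.float64(358.54436374847404), np.float64(251.0557864365966)) (np.float64(376.0417735728119), np.float64(297.2886755782455))
R (array([ 672.4, -151.1,   85. ]), np.float64(0.2)) tin (array([ 743.5, -256.1,   59.9]), np.float64(2.0))
[440.22243102 -53.50310804 232.79297494]
```

```bash
python3 - <<'E'
from m import *
S=snap('scene');D=snap('side')
print('Q',two(S,(331,223.3),D,(392.8,253.6)),'P',two(S,(297.5,214),D,(399.7,229.2)))
print(onz(D,392.8,253.6,105),onz(D,399.7,229.2,105),onz(S,331,223.3,105),onz(S,297.5,214,105),onz(D,297.4,243.1,85),onz(S,289.2,272.5,85))
s=readout.get_state();print(s['tcp_pos'])
E
```

```text
Q (array([ 420.9, -154.1,  102.2]), np.float64(2.3)) P (array([ 421.2, -271. ,  104. ]), np.float64(0.2))
[ 420.4 -152.1  105. ] [ 421.1 -269.6  105. ] [ 426.5 -150.7  105. ] [ 422.8 -270.   105. ] [ 671.3 -150.9   85. ] [ 672.3 -151.2   85. ]
[437.84415225 -53.09682193 228.23384102]
```

Emit:
move_arm(targets="-0.4 -2 0 0 0 0 0.7;-0.6 -3 0 0 0 0 0.7;-0.6 -3 0 0 0 0 0.7;0 -1.85 -2 0 0 0 0.7;0 0 -4 0 0 0 0.7;0 0 0 0 0 0 0.7", grip_force=25)

```text
time_s: 42.88
tcp_pos: [418.8, -150.6, 164.4]
eef_rot: [[1.0, -0.001, -0.007], [-0.001, -1.0, 0.003], [-0.007, -0.003, -1.0]]
ft_force: [0.2, 0.9, 0.6]
gripper_width: 0.847
grasp_force: 0.0
```

Emit:
move_arm(targets="0.1 -0.05 -3 0 0 0 0.7;0 0 -4 0 0 0 0.7;0 0 -3 0 0 0 0.7;0 0 -1.5 0 0 0 0.7;0 0 -1 0 0 0 0.7;0 0 0 0 0 0 -1;0 0 0 0 0 0 -1;0 0 0 0 0 0 -1;0 0 0 0 0 0 -1;0 0 0 0 0 0 -1")

```text
time_s: 44.12
tcp_pos: [423.4, -152.5, 43.6]
eef_rot: [[1.0, -0.0, 0.002], [-0.0, -1.0, -0.001], [0.002, 0.001, -1.0]]
ft_force: [-0.3, -2.2, 8.9]
gripper_width: 0.605
grasp_force: 25.0
```

Emit:
move_arm(targets="0 0 0 0 0 0 -1;0 0 1 0 0 0 -1;0 0 2 0 0 0 -1;0 0 4 0 0 0 -1;0 0 5 0 0 0 -1;0 0 5 0 0 0 -1;0 0 0 0 0 0 -1")

```text
time_s: 45.0
tcp_pos: [424.2, -152.7, 216.6]
eef_rot: [[1.0, -0.0, 0.006], [-0.0, -1.0, -0.002], [0.006, 0.002, -1.0]]
ft_force: [0.0, 0.9, -4.2]
gripper_width: 0.609
grasp_force: 24.9
```

Emit:
move_arm(targets="1 2 0 0 0 0 -1;2 4 0 0 0 0 -1;2 4 0 0 0 0 -1;2 4 0 0 0 0 -1;2 4 0 0 0 0 -1;2 4 0 0 0 0 -1;2 3 0 0 0 0 -1;1.2 1.55 0 0 0 0 -1;0 0 0 0 0 0 -1;0 0 0 0 0 0 -1")

```text
time_s: 46.25
tcp_pos: [563.8, 112.6, 212.3]
eef_rot: [[1.0, -0.001, -0.001], [-0.001, -1.0, -0.0], [-0.001, 0.0, -1.0]]
ft_force: [-0.4, 0.5, -2.9]
gripper_width: 0.608
grasp_force: 24.9
```

Emit:
move_arm(targets="0 0 -4 0 0 0 -1;0 0 -5 0 0 0 -1;0 0 -4 0 0 0 -1;0 0 -2 0 0 0 -1;0 0 -1 0 0 0 -1;0 0 -0.5 0 0 0 -1;0 0 0 0 0 0 -1;0 0 0 0 0 0 -1")

```text
time_s: 47.25
tcp_pos: [565.2, 113.6, 48.7]
eef_rot: [[1.0, -0.0, 0.001], [-0.0, -1.0, 0.0], [0.001, -0.0, -1.0]]
ft_force: [0.4, 0.1, -2.2]
gripper_width: 0.606
grasp_force: 24.9
```

Emit:
move_arm(targets="0 0 -0.1 0 0 0 -1;0 0 0 0 0 0 -1;0 0 0 0 0 0 -1")

```text
time_s: 47.62
tcp_pos: [565.2, 113.5, 47.6]
eef_rot: [[1.0, -0.0, 0.001], [-0.0, -1.0, 0.0], [0.001, -0.0, -1.0]]
ft_force: [-1.0, -2.1, 6.1]
gripper_width: 0.605
grasp_force: 25.0
```

Emit:
move_arm(targets="0 0 -0.1 0 0 0 -1;0 0 0 0 0 0 -1;0 0 0 0 0 0 -1")

```text
time_s: 48.0
tcp_pos: [565.8, 113.4, 47.4]
eef_rot: [[1.0, -0.0, 0.002], [-0.0, -1.0, -0.0], [0.002, 0.0, -1.0]]
ft_force: [-3.1, -4.6, 17.3]
gripper_width: 0.606
grasp_force: 25.1
```

Emit:
move_arm(targets="0 0 0.1 0 0 0 -1;0 0 0 0 0 0 0.6;0 0 0 0 0 0 0.6;0 0 0 0 0 0 0.6;0 0 2 0 0 0 0.6;0 0 4 0 0 0 0.6;0 0 5 0 0 0 0.6;0 0 5 0 0 0 0.6;-1 -3 1 0 0 0 0.7;-2 -5 0 0 0 0 0.7")

```text
time_s: 49.25
tcp_pos: [535.4, 33.3, 219.6]
eef_rot: [[1.0, 0.002, 0.004], [0.002, -1.0, 0.0], [0.004, -0.0, -1.0]]
ft_force: [1.2, -1.2, -0.2]
gripper_width: 0.851
grasp_force: 0.0
```

Emit:
move_arm(targets="-2 -5 0 0 0 0 0.7;-2 -5 0 0 0 0 0.7;-2 -5 0 0 0 0 0.7;-2 -5 0 0 0 0 0.7;-2 -5 0 0 0 0 0.7;-1.3 -4 0 0 0 0 0.7;0 -1.4 0 0 0 0 0.7;0 0 0 0 0 0 0.7;0 0 0 0 0 0 0.7")

```text
time_s: 50.38
tcp_pos: [421.8, -269.6, 217.1]
eef_rot: [[1.0, 0.0, 0.0], [0.0, -1.0, 0.0], [0.0, -0.0, -1.0]]
ft_force: [-0.8, 0.4, 0.8]
gripper_width: 0.849
grasp_force: 0.0
```

```bash
python3 - <<'E'
from m import *
print(readout.get_state()['tcp_pos'])
S=snap('scene','s14.png');D=snap('side','d14.png')
for c,bx in((S,(200,190,450,320)),(D,(250,200,420,360))):
    for x in cen(c,(0,0,170),(180,40,255),bx,60): print(c['n'],x)
print('pred J2 lid',proj(S,(565,113,109)),proj(D,(565,113,109)), 'P lid side', proj(D,(422,-270,105)))
E
```

```text
[ 421.832744   -269.62929893  217.05340301]
scene (19657, (np.float64(314.7), np.float64(190.5)), (200, 84, 200, 190))
scene (196, (np.float64(242.3), np.float64(283.6)), (233, 277, 20, 14))
scene (186, (np.float64(393.2), np.float64(295.1)), (387, 287, 14, 16))
scene (139, (np.float64(287.5), np.float64(273.9)), (274, 271, 25, 8))
side (1349, (np.float64(358.9), np.float64(217.9)), (327, 190, 53, 59))
side (195, (np.float64(357.9), np.float64(283.1)), (349, 273, 16, 23))
side (124, (np.float64(294.3), np.float64(243.5)), (288, 238, 13, 12))
side (67, (np.float64(281.6), np.float64(224.6)), (276, 221, 14, 10))
pred J2 lid (np.float64(396.2807526046947), np.float64(269.92538464979407)) (np.float64(303.3925021562337), np.float64(310.44077422288603)) P lid side (np.float64(399.3710277660331), np.float64(229.07040995777152))
```

Emit:
move_arm(targets="0 0 -4 0 0 0 0.7;0 0 -5 0 0 0 0.7;0 0 -4 0 0 0 0.7;0 0 -2.5 0 0 0 0.7;0 0 -1.5 0 0 0 0.7;0 0 -0.4 0 0 0 0.7;0 0 0 0 0 0 -1;0 0 0 0 0 0 -1;0 0 0 0 0 0 -1;0 0 0 0 0 0 -1")

```text
time_s: 51.72
tcp_pos: [422.2, -271.1, 43.6]
eef_rot: [[1.0, -0.0, 0.001], [-0.0, -1.0, -0.001], [0.001, 0.001, -1.0]]
ft_force: [-0.6, -1.5, 8.0]
gripper_width: 0.603
grasp_force: 25.0
```

Emit:
move_arm(targets="0 0 0 0 0 0 -1;0 0 0 0 0 0 -1;0 0 1 0 0 0 -1;0 0 2 0 0 0 -1;0 0 4 0 0 0 -1;0 0 5 0 0 0 -1;0 0 5 0 0 0 -1;0 0 0 0 0 0 -1")

```text
time_s: 52.72
tcp_pos: [423.1, -271.6, 216.8]
eef_rot: [[1.0, -0.0, 0.005], [-0.0, -1.0, -0.004], [0.005, 0.004, -1.0]]
ft_force: [0.2, -0.0, -2.7]
gripper_width: 0.606
grasp_force: 25.0
```

Emit:
move_arm(targets="0.5 3 0 0 0 0 -1;1 4.5 0 0 0 0 -1;1 4.5 0 0 0 0 -1;1 4.5 0 0 0 0 -1;1 4.5 0 0 0 0 -1;1 4.5 0 0 0 0 -1;1.2 4.5 0 0 0 0 -1;1 3 0 0 0 0 -1;1 1.5 0 0 0 0 -1;0 0 0 0 0 0 -1")

```text
time_s: 53.98
tcp_pos: [508.5, 74.7, 212.1]
eef_rot: [[1.0, 0.001, -0.001], [0.001, -1.0, -0.0], [-0.001, 0.0, -1.0]]
ft_force: [-0.2, -1.2, -2.2]
gripper_width: 0.608
grasp_force: 25.0
```

Emit:
move_arm(targets="0 0 -4 0 0 0 -1;0 0 -5 0 0 0 -1;0 0 -4 0 0 0 -1;0 0 -2 0 0 0 -1;0 0 -1 0 0 0 -1;0 0 -0.5 0 0 0 -1;0 0 0 0 0 0 -1;0 0 0 0 0 0 -1")

```text
time_s: 54.98
tcp_pos: [509.0, 74.5, 48.5]
eef_rot: [[1.0, -0.0, 0.001], [-0.0, -1.0, 0.0], [0.001, -0.0, -1.0]]
ft_force: [0.2, 0.6, -2.2]
gripper_width: 0.604
grasp_force: 25.0
```

Emit:
move_arm(targets="0 0 -0.1 0 0 0 -1;0 0 0 0 0 0 -1;0 0 0 0 0 0 -1")

```text
time_s: 55.35
tcp_pos: [509.3, 74.5, 47.6]
eef_rot: [[1.0, -0.0, 0.001], [-0.0, -1.0, 0.0], [0.001, -0.0, -1.0]]
ft_force: [-1.4, -2.2, 4.9]
gripper_width: 0.603
grasp_force: 25.0
```

Emit:
move_arm(targets="0 0 0 0 0 0 0.5;0 0 0 0 0 0 0.5;0 0 0 0 0 0 0.5;0 0 2 0 0 0 0.5;0 0 4 0 0 0 0.5;0 0 5 0 0 0 0.5;0 0 5 0 0 0 0.7;1 -2.5 1 0 0 0 0.7;2 -4 0 0 0 0 0.7;2 -4 0 0 0 0 0.7")

```text
time_s: 56.6
tcp_pos: [559.1, -31.6, 217.2]
eef_rot: [[1.0, 0.0, 0.001], [0.0, -1.0, -0.0], [0.001, 0.0, -1.0]]
ft_force: [0.4, 1.0, 0.2]
gripper_width: 0.85
grasp_force: 0.0
```

Emit:
move_arm(targets="2 -4 0 0 0 0 0.7;1.5 -3 0 0 0 0 0.7;0 0 0 0 0 0 0.7;0 0 0 0 0 0 0.7")

```text
time_s: 57.1
tcp_pos: [593.1, -100.2, 216.5]
eef_rot: [[1.0, -0.0, -0.001], [-0.0, -1.0, 0.0], [-0.001, -0.0, -1.0]]
ft_force: [-0.6, -0.2, -0.1]
gripper_width: 0.852
grasp_force: 0.0
```

```bash
python3 - <<'E'
from m import *
s=readout.get_state();print(s['tcp_pos'])
W=snap('wrist','w15.png');S=snap('scene','s15.png');D=snap('side','d15.png')
for x in cen(W,(0,0,150),(180,45,255),(100,60,560,275),300)[:8]: print(x,onz(W,*x[1],85))
print('pred R',proj(W,(672,-151,85)))
for c,bx in((S,(200,190,450,320)),(D,(250,200,420,360))):
    for x in cen(c,(0,0,150),(180,40,255),bx,60): print(c['n'],x)
print('amber side lid etc',cen(D,(5,120,50),(20,255,255),(340,260,420,340))[:2])
for n,p in(('J2',(565,113,109)),('J3',(509,74.5,109)),('J2b',(565,113,50)),('J3b',(509,74.5,50))): print(n,np.round(proj(S,p)),np.round(proj(D,p)))
E
```

```text
[ 593.11790321 -100.17692061  216.51682304]
(56497, (np.float64(446.2), np.float64(206.3)), (207, 46, 433, 261)) [ 616.4 -220.6   85. ]
(1693, (np.float64(102.3), np.float64(253.7)), (70, 177, 64, 102)) [570.7 122.6  85. ]
(1463, (np.float64(142.8), np.float64(240.9)), (103, 221, 62, 52)) [584.1  71.1  85. ]
pred R (np.float64(374.07309963819245), np.float64(143.166643563765))
scene (18768, (np.float64(307.2), np.float64(207.5)), (199, 89, 204, 213))
scene (530, (np.float64(391.5), np.float64(290.4)), (379, 269, 27, 37))
scene (255, (np.float64(417.5), np.float64(227.6)), (406, 221, 24, 14))
scene (188, (np.float64(394.5), np.float64(274.7)), (385, 267, 21, 15))
side (215, (np.float64(334.0), np.float64(335.7)), (327, 328, 15, 17))
side (96, (np.float64(297.9), np.float64(310.1)), (293, 303, 13, 16))
amber side lid etc [(568, (np.float64(375.4), np.float64(303.9)), (363, 287, 26, 31))]
J2 [396. 270.] [303. 310.]
J3 [391. 255.] [334. 304.]
J2b [395. 288.] [304. 331.]
J3b [390. 273.] [333. 324.]
```

```bash
python3 - <<'E'
from m import *
W=snap('wrist')
f=W['frame'];g=cv2.cvtColor(f,cv2.COLOR_RGB2GRAY);ch=' .:-=+*#%@'
for v in range(90,215,5): print('%3d'%v,''.join(ch[min(9,g[v,u]//26)] for u in range(310,450,3)))
c=cv2.HoughCircles(cv2.GaussianBlur(g[90:215,310:450],(5,5),1),cv2.HOUGH_GRADIENT,1,20,param1=80,param2=18,minRadius=22,maxRadius=38)
if c is not None:
  for x in c[0][:4]: print(x,onz(W,x[0]+310,x[1]+90,85))
D=snap('side');print(cen(D,(0,0,170),(180,40,255),(280,225,310,260),30))
E
```

```text
90 ..........................::::::::::::::::::::-
 95 ...........................::::::::::::::::::::
100 ............................:::::::::::::::::::
105 ............................:::::::::::::::::::
110 ............................:::::::::::::::::::
115 ....................:+%#*+..:::::::::::::::::::
120 ................-*@%%%%%@@@@@::::::::::::::::..
125 ..............++@@@%%%%@@@@@@@@:::::::::::::...
130 .............*=@@@@%%%%@@@@@@@@@::::::::::::...
135 ..........:.*=#@@@@%%%@@@@@@@@@@@:::::::::::...
140 .........::=*=@@@@@%%%@@@@@@@@@@@:::::::::::...
145 ........:::*+=@@@@@%%%@@@@@@@@@@@::::::::::....
150 ........:::+*+@@@@@@@@@@@@@@@@@@@::::::::::....
155 ........::::%%%@@@@@@@@@@@@@@@@@%::::::::::....
160 .......:::::-%#@@@@@@@@@@@@@@@@@:::::::::::....
165 ++++++*%%%%%%%#%*@@@@@@@@@@@@@*::::::::::::....
170 ++++++*%%%%%%%%%%@*@@@@@@@@@%%%%%%%%%%%%%%*....
175 ++++++%%%%%%%%%%%%%%%%%%%%%%%%%%%%%%%%%%%%#...:
180 ++++++%%%%%%%%%%%%%%%%%%#%%%%%%%%%%%%%%%%%%...:
185 ++****@%%%%%%%%%%%%%%%%%%%%%%%%%%%%%%%%%%%%:::.
190 ******%%@%%%%%%%%%%%%%%%%%%%%%%%%%%%%%%%%%%%:::
195 *****%@@@@@%%%%%%%%%%%%%%%%%%%%%%%%%%%%%%%%%%=:
200 *+***%@@@@@%%%%%%%%%%%%%%%%%%%%%%%%%%%%%%%%%%%%
205 +**+*%@@@%%%%%@%%%%%%%%%%%%#%%%%%%%%%%%%%%%%%%%
210 ++++*@%@%%%%%@@%%%%%%%%%%%%%%%%%%%%%%%%%%%%%%%%
[68.5 53.5 28.5] [ 672.1 -154.5   85. ]
[(250, (np.float64(299.6), np.float64(243.4)), (289, 233, 21, 21)), (197, (np.float64(286.3), np.float64(226.5)), (276, 221, 22, 12)), (62, (np.float64(304.4), np.float64(259.9)), (298, 254, 11, 15))]
```

Emit:
move_arm(targets="2.5 -1.8 0 0 0 0 0.7;3 -2 0 0 0 0 0.7;2.4 -1.5 -2 0 0 0 0.7;0 0 -4 0 0 0 0.7;0 0 -4 0 0 0 0.7;0 0 -4 0 0 0 0.7;0 0 -2.5 0 0 0 0.7;0 0 -1.5 0 0 0 0.7;0 0 -0.9 0 0 0 0.7;0 0 0 0 0 0 0.7")

```text
time_s: 58.6
tcp_pos: [672.7, -153.5, 28.0]
eef_rot: [[1.0, -0.0, 0.0], [-0.0, -1.0, -0.0], [0.0, 0.0, -1.0]]
ft_force: [0.2, 0.7, 0.9]
gripper_width: 0.852
grasp_force: 0.0
```

Emit:
move_arm(targets="0 0 0 0 0 0 -1;0 0 0 0 0 0 -1;0 0 0 0 0 0 -1;0 0 0 0 0 0 -1;0 0 0 0 0 0 -1;0 0 0 0 0 0 -1;0 0 1 0 0 0 -1;0 0 2 0 0 0 -1;0 0 4 0 0 0 -1;0 0 5 0 0 0 -1")

```text
time_s: 59.85
tcp_pos: [672.0, -153.4, 149.6]
eef_rot: [[1.0, -0.0, -0.001], [-0.0, -1.0, 0.0], [-0.001, -0.0, -1.0]]
ft_force: [0.4, 0.1, -1.4]
gripper_width: 0.6
grasp_force: 25.0
```

Emit:
move_arm(targets="0 0 5 0 0 0 -1;0 0 1 0 0 0 -1;0 0 0 0 0 0 -1")

```text
time_s: 60.22
tcp_pos: [672.6, -153.5, 208.7]
eef_rot: [[1.0, -0.0, 0.001], [-0.0, -1.0, -0.0], [0.001, 0.0, -1.0]]
ft_force: [0.7, 0.6, -2.5]
gripper_width: 0.593
grasp_force: 25.0
```

Emit:
move_arm(targets="-0.5 2 0 0 0 0 -1;-1 4 0 0 0 0 -1;-1 4 0 0 0 0 -1;-1 4 0 0 0 0 -1;-1 4 0 0 0 0 -1;-0.6 3 0 0 0 0 -1;0 1.85 0 0 0 0 -1;0 0 0 0 0 0 -1;0 0 -4 0 0 0 -1;0 0 -5 0 0 0 -1")

```text
time_s: 61.48
tcp_pos: [622.4, 74.3, 117.4]
eef_rot: [[1.0, -0.001, 0.002], [-0.001, -1.0, 0.0], [0.002, -0.0, -1.0]]
ft_force: [1.0, -0.1, -2.7]
gripper_width: 0.599
grasp_force: 25.0
```

Emit:
move_arm(targets="0 0 -4 0 0 0 -1;0 0 -2.5 0 0 0 -1;0 0 -1.5 0 0 0 -1;0 0 -0.4 0 0 0 -1;0 0 0 0 0 0 -1;0 0 0 0 0 0 -1")

```text
time_s: 62.22
tcp_pos: [622.3, 75.0, 34.9]
eef_rot: [[1.0, -0.0, 0.001], [-0.0, -1.0, 0.0], [0.001, -0.0, -1.0]]
ft_force: [0.4, -0.1, -1.3]
gripper_width: 0.6
grasp_force: 25.0
```

Emit:
move_arm(targets="0 0 -0.1 0 0 0 -1;0 0 0 0 0 0 -1;0 0 0 0 0 0 -1")

```text
time_s: 62.6
tcp_pos: [621.6, 75.0, 33.0]
eef_rot: [[1.0, -0.0, 0.0], [-0.0, -1.0, 0.0], [0.0, -0.0, -1.0]]
ft_force: [0.3, 0.2, -1.7]
gripper_width: 0.596
grasp_force: 25.0
```

Emit:
move_arm(targets="0 0 -0.1 0 0 0 -1;0 0 0 0 0 0 -1;0 0 0 0 0 0 -1")

```text
time_s: 62.98
tcp_pos: [621.8, 75.0, 32.4]
eef_rot: [[1.0, -0.0, 0.0], [-0.0, -1.0, 0.0], [0.0, -0.0, -1.0]]
ft_force: [-4.0, -0.2, 8.3]
gripper_width: 0.599
grasp_force: 25.0
```

Emit:
move_arm(targets="0 0 0 0 0 0 0.5;0 0 0 0 0 0 0.5;0 0 0 0 0 0 0.5;0 0 2 0 0 0 0.5;0 0 4 0 0 0 0.5;0 0 5 0 0 0 0.5;0 0 5 0 0 0 0.7;-3 0 4 0 0 0 0.7;-4 0 4 0 0 0 0.7;-4 0 0 0 0 0 0.7")

```text
time_s: 64.22
tcp_pos: [511.9, 75.1, 276.2]
eef_rot: [[1.0, -0.0, 0.006], [-0.0, -1.0, 0.001], [0.006, -0.001, -1.0]]
ft_force: [-0.1, -0.3, 0.2]
gripper_width: 0.848
grasp_force: 0.0
```

Emit:
move_arm(targets="-4 0 0 0 0 0 1;0 0 0 0 0 0 1;0 0 0 0 0 0 1")

```text
time_s: 64.6
tcp_pos: [472.1, 75.0, 273.0]
eef_rot: [[1.0, -0.0, 0.002], [-0.0, -1.0, 0.0], [0.002, -0.0, -1.0]]
ft_force: [0.3, 0.7, 0.5]
gripper_width: 1.0
grasp_force: 0.0
```

```bash
python3 - <<'E'
from m import *
s=readout.get_state();print(s['tcp_pos'],s['time_s'])
W=snap('wrist','w16.png');S=snap('scene','s16.png');D=snap('side','d16.png')
for n,p in(('J1',(621,75,89)),('J2',(565,113,109)),('J3',(509,74.5,109))): print(n,np.round(proj(W,p)))
h=cv2.cvtColor(W['frame'],cv2.COLOR_RGB2HSV);g=h[:,:,2];ch=' .:-=+*#%@'
for v in range(0,275,8): print('%3d'%v,''.join(ch[min(9,g[v,u]//26)] for u in range(200,480,4)))
print('hook',[x for x in cen(S,(3,90,60),(22,255,230),(170,150,270,240),60)],'pred handle ctr',proj(S,(588-72*.81,-490+72*.587,190)))
for c,f in((S,'s11.png'),(D,'d11.png')):
    b=cv2.imread('pics/'+f)[:,:,::-1];d=(np.abs(c['frame'].astype(int)-b).max(2)>40).astype(np.uint8)
    n,l,st,ce=cv2.connectedComponentsWithStats(d);print(c['n'],[(st[i].tolist()) for i in range(1,n) if st[i][4]>60])
for c,bx in((S,(200,190,350,320)),(D,(270,215,420,300))):
    for x in cen(c,(0,0,195),(180,40,255),bx,60): print(c['n'],x)
E
```

```text
[472.13249312  74.99083976 272.97032318] 64.6
J1 [317.  78.]
J2 [277. 130.]
J3 [317. 187.]
  0 #%@@@#********=-:........*+=--=++......---::::-=-#%::::::::::.........
  8 -::.....::::::.........+*--....--++.......-----+:-+-::::::::::::::::::
 16 ..::::::::::::.........*=........=*............=+:-=::::::::::::::::::
 24 ..::::::::::::.........+*........*+.............--=:::::::::::::::::::
 32 --::::::::::::..........-*******+-...............::........:::::::::::
 40 ..::::::::::::............------.................:..........::::::::::
 48 ..::::::...............................................=%%%%%%%-::::::
 56 ..::::*****+-:::::::::-::::=#%%%=::::::::=...........-=%%%%%%%%%%:::..
 64 ..:::-+:-=+****--=----*+-%%%%%%%%%%=----:=.........:-:*%%%%%%%%%%#:::.
 72 .::.::=:+***********====%%%%%%%%%%%%=---:-======--:-::-%%%%%%%%%%#.::.
 80 =#%#%#-:***********=---=%%%%%%%%%%%%*---:-========:::-::*%%%%%%%%#%##*
 88 =#%%##=:**********------#%%%%%%%%%%%----:==========::-:*====++%%%%####
 96 =#%###::*********+------+=%%%%%%%%+#----:===========-:====+%%%%%%%####
104 =%####-:+********--------==-==
[... 2823 characters left out ...]
 274, 34, 60, 1351], [190, 296, 67, 32, 1004], [439, 307, 39, 11, 301], [614, 314, 26, 12, 213], [426, 322, 10, 12, 74], [259, 343, 13, 9, 76], [310, 356, 9, 11, 69], [431, 359, 11, 11, 86], [312, 382, 13, 12, 106], [365, 382, 187, 73, 5577], [327, 388, 25, 14, 187]]
scene (3416, (np.float64(309.9), np.float64(197.3)), (243, 150, 134, 92))
scene (857, (np.float64(238.4), np.float64(266.5)), (211, 242, 44, 48))
scene (283, (np.float64(340.4), np.float64(243.3)), (325, 233, 25, 23))
scene (126, (np.float64(334.7), np.float64(265.4)), (321, 257, 24, 17))
scene (102, (np.float64(228.8), np.float64(227.1)), (222, 222, 15, 12))
side (161, (np.float64(286.0), np.float64(226.6)), (277, 222, 19, 11))
```

All three white jars stand in the tray at lids (317,78), (277,130) and (317,187), as predicted. The dark jar is on the coaster and the hook has hung still since release, so I'm handing in.

```bash
python3 -c "
from workcell import r
print(r.hand_in())"
```

```text
the job is handed in; nothing more can be done
None
```

The job is handed in, with no verdict shown: my last pictures had the tray clear of the rack, the hook on the free peg, the dark jar on the coaster and all three white jars upright in the tray.

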